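# Gauge the bean cassettes with a go / no-go slot

### The job

Try the three bean cassettes one after another in the stepped slot gauge, and put each away before trying the next: the right one passes the first, go part of the slot and stops at the step of the narrower, no-go part; slide each as far as it goes without forcing it. Stand the right one upright on the cork-lined tray, and those that stop at the mouth or run on into the no-go part upright in the slatted wooden crate, all set down gently; leave the other things on the counter where they stand.

Things in the scene. Friction and masses are not known exactly. Their poses are not given: they have to be found in the camera images.
- cassette_a_center (a point): aluminium bean cassette, a box 75 mm long (x), 54, 60 or 66 mm wide (y), 65 high, with a wooden grip block 50 long (x), 20 wide (y), 35 high mid-lid; 100 mm high in all, about 0.35 kg, symmetric. The point is its centre, 50 mm above the underside; z up; the grip block spans 15 to 50 mm above the point. Its width is not told: find it with the gauge
- cassette_b_center (a point): aluminium bean cassette, a box 75 mm long (x), 54, 60 or 66 mm wide (y), 65 high, with a wooden grip block 50 long (x), 20 wide (y), 35 high mid-lid; 100 mm high in all, about 0.35 kg, symmetric. The point is its centre, 50 mm above the underside; z up; the grip block spans 15 to 50 mm above the point. Its width is not told: find it with the gauge
- cassette_c_center (a point): aluminium bean cassette, a box 75 mm long (x), 54, 60 or 66 mm wide (y), 65 high, with a wooden grip block 50 long (x), 20 wide (y), 35 high mid-lid; 100 mm high in all, about 0.35 kg, symmetric. The point is its centre, 50 mm above the underside; z up; the grip block spans 15 to 50 mm above the point. Its width is not told: find it with the gauge
- gauge: fixed stepped slot gauge: plywood base 190 (x) x 104 mm, 6 thick, with steel rails 58 high on it (tops at 64 mm). Origin under the base's centre. Slide parts along +x at y = 0, on or just over the base. x from -95 to -12 mm: bare base; to 0: 45-degree lead-in; to 45: go slot 63 mm wide; to 95: no-go slot 57 mm wide. Open on top and at both ends
- gauge_throat (a point): middle of the mouth of the go slot, on top of the base; axes as the gauge. A cassette clears the lead-in with its centre 58 mm before here; too wide a one stops with its centre about 39 mm before here
- gauge_step (a point): middle of the step where the no-go slot begins, on top of the base, 45 mm past the mouth; axes as the gauge. The right cassette stops with its centre about 38 mm before here; too narrow a one runs on past here
- tray: fixed black tray with a cork floor, 140 (x) x 220 (y) mm outside, rim 14 mm high and 5 mm thick, floor 5 mm above the counter; origin under its centre
- crate: fixed slatted crate of light wood, 140 (x) x 220 (y) mm outside, 48 mm high, walls 6 mm, small posts 12 x 12 mm in the inner corners, floor 6 mm above the counter; origin under its centre. Two cassettes fit side by side at y = -55 and +55 mm with their length along the crate's y
- tamper: bystander: steel coffee tamper, base 58 mm across, 90 mm high, among the cassettes; origin under its base
- pitcher: bystander: steel milk pitcher, 68 mm across, 95 mm high; origin under its base
- cup: bystander: black cup with its saucer, 124 mm across, 58 mm high; origin under the saucer
- jar: bystander: amber glass jar, 70 mm across, 100 mm high; origin under its base
- spoon: bystander: steel spoon lying on the counter, 150 mm long (x)
- glass: bystander: drinking glass, 68 mm across, 95 mm high; origin under its base
Mind the look-alikes: they are no part of the job. Leave any green look-alike of the part that bears cassette_a_center alone.

How it is judged (in metres and radians):
On the way, in this order (a step that is already met when the one before it is completed fails the run):
1. a first cassette is tried down in the gauge as far as its width lets it go (too wide: at the mouth, right: against the no-go step, too narrow: into the no-go slot) (((x of cassette_a_center in the frame of gauge between 0.0155 and 0.1 m and y of cassette_a_center in the frame of gauge between -0.008 and 0.008 m and z of cassette_a_center in the frame of gauge between 0.05 and 0.075 m and angle between the x axis of cassette_a_center and the x axis of gauge, either way round below 0.1 rad) or (x of cassette_b_center in the frame of gauge between 0.003 and 0.012 m and y of cassette_b_center in the frame of gauge between -0.008 and 0.008 m and z of cassette_b_center in the frame of gauge between 0.05 and 0.075 m and angle between the x axis of cassette_b_center and the x axis of gauge, either way round below 0.1 rad) or (x of cassette_c_center in the frame of gauge between -0.045 and -0.034 m and y of cassette_c_center in the frame of gauge between -0.008 and 0.008 m and z of cassette_c_center in the frame of gauge between 0.05 and 0.075 m and angle between the x axis of cassette_c_center and the x axis of gauge, either way round below 0.1 rad))), for 0.1 s.
2. with one cassette put away where it belongs, a second is tried in the gauge ((((x of cassette_a_center in the frame of gauge between 0.0155 and 0.1 m and y of cassette_a_center in the frame of gauge between -0.008 and 0.008 m and z of cassette_a_center in the frame of gauge between 0.05 and 0.075 m and angle between the x axis of cassette_a_center and the x axis of gauge, either way round below 0.1 rad) and ((x of cassette_b_center in the frame of tray between -0.036 and 0.036 m and y of cassette_b_center in the frame of tray between -0.08 and 0.08 m and z of cassette_b_center in the frame of tray between 0.051 and 0.059 m and angle between cassette_b_center's own z axis and vertical below 0.1 rad) or (x of cassette_c_center in the frame of crate between -0.036 and 0.036 m and y of cassette_c_center in the frame of crate between -0.08 and 0.08 m and z of cassette_c_center in the frame of crate between 0.052 and 0.06 m and angle between cassette_c_center's own z axis and vertical below 0.1 rad))) or ((x of cassette_b_center in the frame of gauge between 0.003 and 0.012 m and y of cassette_b_center in the frame of gauge between -0.008 and 0.008 m and z of cassette_b_center in the frame of gauge between 0.05 and 0.075 m and angle between the x axis of cassette_b_center and the x axis of gauge, either way round below 0.1 rad) and ((x of cassette_a_center in the frame of crate between -0.036 and 0.036 m and y of cassette_a_center in the frame of crate between -0.08 and 0.08 m and z of cassette_a_center in the frame of crate between 0.052 and 0.06 m and angle between cassette_a_center's own z axis and vertical below 0.1 rad) or (x of cassette_c_center in the frame of crate between -0.036 and 0.036 m and y of cassette_c_center in the frame of crate between -0.08 and 0.08 m and z of cassette_c_center in the frame of crate between 0.052 and 0.06 m and angle between cassette_c_center's own z axis and vertical below 0.1 rad))) or ((x of cassette_c_center in the frame of gauge between -0.045 and -0.034 m and y of cassette_c_center in the frame of gauge between -0.008 and 0.008 m and z of cassette_c_center in the frame of gauge between 0.05 and 0.075 m and angle between the x axis of cassette_c_center and the x axis of gauge, either way round below 0.1 rad) and ((x of cassette_a_center in the frame of crate between -0.036 and 0.036 m and y of cassette_a_center in the frame of crate between -0.08 and 0.08 m and z of cassette_a_center in the frame of crate between 0.052 and 0.06 m and angle between cassette_a_center's own z axis and vertical below 0.1 rad) or (x of cassette_b_center in the frame of tray between -0.036 and 0.036 m and y of cassette_b_center in the frame of tray between -0.08 and 0.08 m and z of cassette_b_center in the frame of tray between 0.051 and 0.059 m and angle between cassette_b_center's own z axis and vertical below 0.1 rad))))), for 0.1 s.
3. with two put away where they belong, the third is tried in the gauge ((((x of cassette_a_center in the frame of gauge between 0.0155 and 0.1 m and y of cassette_a_center in the frame of gauge between -0.008 and 0.008 m and z of cassette_a_center in the frame of gauge between 0.05 and 0.075 m and angle between the x axis of cassette_a_center and the x axis of gauge, either way round below 0.1 rad) and (x of cassette_b_center in the frame of tray between -0.036 and 0.036 m and y of cassette_b_center in the frame of tray between -0.08 and 0.08 m and z of cassette_b_center in the frame of tray between 0.051 and 0.059 m and angle between cassette_b_center's own z axis and vertical below 0.1 rad) and (x of cassette_c_center in the frame of crate between -0.036 and 0.036 m and y of cassette_c_center in the frame of crate between -0.08 and 0.08 m and z of cassette_c_center in the frame of crate between 0.052 and 0.06 m and angle between cassette_c_center's own z axis and vertical below 0.1 rad)) or ((x of cassette_b_center in the frame of gauge between 0.003 and 0.012 m and y of cassette_b_center in the frame of gauge between -0.008 and 0.008 m and z of cassette_b_center in the frame of gauge between 0.05 and 0.075 m and angle between the x axis of cassette_b_center and the x axis of gauge, either way round below 0.1 rad) and (x of cassette_a_center in the frame of crate between -0.036 and 0.036 m and y of cassette_a_center in the frame of crate between -0.08 and 0.08 m and z of cassette_a_center in the frame of crate between 0.052 and 0.06 m and angle between cassette_a_center's own z axis and vertical below 0.1 rad) and (x of cassette_c_center in the frame of crate between -0.036 and 0.036 m and y of cassette_c_center in the frame of crate between -0.08 and 0.08 m and z of cassette_c_center in the frame of crate between 0.052 and 0.06 m and angle between cassette_c_center's own z axis and vertical below 0.1 rad)) or ((x of cassette_c_center in the frame of gauge between -0.045 and -0.034 m and y of cassette_c_center in the frame of gauge between -0.008 and 0.008 m and z of cassette_c_center in the frame of gauge between 0.05 and 0.075 m and angle between the x axis of cassette_c_center and the x axis of gauge, either way round below 0.1 rad) and (x of cassette_a_center in the frame of crate between -0.036 and 0.036 m and y of cassette_a_center in the frame of crate between -0.08 and 0.08 m and z of cassette_a_center in the frame of crate between 0.052 and 0.06 m and angle between cassette_a_center's own z axis and vertical below 0.1 rad) and (x of cassette_b_center in the frame of tray between -0.036 and 0.036 m and y of cassette_b_center in the frame of tray between -0.08 and 0.08 m and z of cassette_b_center in the frame of tray between 0.051 and 0.059 m and angle between cassette_b_center's own z axis and vertical below 0.1 rad)))), for 0.1 s.
At the end, for the whole second after the job is handed in: Right cassette on the tray's floor, both wrong ones on the crate's floor: flat (height within 4 mm, tilt under 0.1 rad), centres within 36 mm (short side) and 80 mm (long side) of its middle, released, at rest (x of cassette_a_center in the frame of crate between -0.036 and 0.036 m and y of cassette_a_center in the frame of crate between -0.08 and 0.08 m and z of cassette_a_center in the frame of crate between 0.052 and 0.06 m and angle between each of cassette_a_center, cassette_b_center, cassette_c_center's own z axis and vertical below 0.1 rad and x of cassette_b_center in the frame of tray between -0.036 and 0.036 m and y of cassette_b_center in the frame of tray between -0.08 and 0.08 m and z of cassette_b_center in the frame of tray between 0.051 and 0.059 m and x of cassette_c_center in the frame of crate between -0.036 and 0.036 m and y of cassette_c_center in the frame of crate between -0.08 and 0.08 m and z of cassette_c_center in the frame of crate between 0.052 and 0.06 m); the robot touches nothing.
It fails at once if a bystander (tamper, pitcher, cup, jar, glass or spoon) is moved by more than 30 mm or tipped (distance of any of tamper, pitcher, cup, jar, glass, spoon from where it was at the start of the episode above 0.03 m or angle between any of tamper, pitcher, cup, jar, glass's own z axis and vertical above 0.5 rad).
It fails at once if something is forced into or against the gauge, tray or crate (more than 200 N) (contact force between any of gauge, tray, crate and anything else above 200 N).
It fails at once if a cassette is dropped into the tray or crate (let go and falling faster than 0.45 m/s, about 10 mm) ((x of cassette_a_center in the frame of tray between -0.07 and 0.07 m and y of cassette_a_center in the frame of tray between -0.11 and 0.11 m and z of cassette_a_center in the frame of tray below 0.2 m and linear speed of cassette_a above 0.45 m/s and contact force between the fingers and cassette_a below 0.5 N) or (x of cassette_a_center in the frame of crate between -0.07 and 0.07 m and y of cassette_a_center in the frame of crate between -0.11 and 0.11 m and z of cassette_a_center in the frame of crate below 0.2 m and linear speed of cassette_a above 0.45 m/s and contact force between the fingers and cassette_a below 0.5 N) or (x of cassette_b_center in the frame of tray between -0.07 and 0.07 m and y of cassette_b_center in the frame of tray between -0.11 and 0.11 m and z of cassette_b_center in the frame of tray below 0.2 m and linear speed of cassette_b above 0.45 m/s and contact force between the fingers and cassette_b below 0.5 N) or (x of cassette_b_center in the frame of crate between -0.07 and 0.07 m and y of cassette_b_center in the frame of crate between -0.11 and 0.11 m and z of cassette_b_center in the frame of crate below 0.2 m and linear speed of cassette_b above 0.45 m/s and contact force between the fingers and cassette_b below 0.5 N) or (x of cassette_c_center in the frame of tray between -0.07 and 0.07 m and y of cassette_c_center in the frame of tray between -0.11 and 0.11 m and z of cassette_c_center in the frame of tray below 0.2 m and linear speed of cassette_c above 0.45 m/s and contact force between the fingers and cassette_c below 0.5 N) or (x of cassette_c_center in the frame of crate between -0.07 and 0.07 m and y of cassette_c_center in the frame of crate between -0.11 and 0.11 m and z of cassette_c_center in the frame of crate below 0.2 m and linear speed of cassette_c above 0.45 m/s and contact force between the fingers and cassette_c below 0.5 N)).
It also fails if it takes over 72 s, if anything falls off the work surface, if the arm or the gripper's body presses on something with over 40 N, if the wrist force passes 120 N, or if a joint passes its speed limit or range.

### The arm

A 6-joint arm with a two-finger parallel gripper is mounted at the origin on the work surface. World frame = base frame: x ahead of the robot, y to its left, z up, the work surface at z = 0. Lengths are in mm, angles in rad, forces in N, time in s.
With the tool pointing down it reaches from about 275 to 750 mm from the base axis. Payload 10.2 kg.
Tool frame: the origin (TCP) lies at the very end of the fingers, on their centre line; the grasp point (between the pads) lies 19 mm behind it; z points along the fingers, y is the direction in which the jaws open and shut (so a half turn about z gives the same grasp; the last joint's range is limited). The gripper opens to 85 mm and grips with 20 to 120 N. Pads are 22 mm wide; open, the fingers measure 114 mm over their backs; the gripper's body (76 mm by 85 mm) begins 54 mm behind the grasp point. The pads swing forward as they close: fully open they stand 13 mm farther back than shut.
Start: joints at [-1.402, 0.313, 1.498, -0, 1.331, -0.223], TCP at [200.461, -485.228, 193.594] pointing down, gripper open.
Joint ranges: [-2.94, 2.94], [-0.97, 2.17], [0.19, 2.56], [-1.23, 4.37], [0.02, 3.11], [-2.88, 2.88]. Speed limits (rad/s): [2.39, 2.39, 3.01, 3.14, 3.14, 3.14].

### API

Orientations are given as a unit quaternion [w, x, y, z].
In Python, from rig import readout, cams, finish_job gives the robot as it stands. The module is installed in compiled form; this text tells all that it offers.
- The arm moves only by the tool carry_out, never from a script. Its argument "steps" is one flat list of numbers, 7 for each row, row after row: the shift along the tool's x, y, z in cm, then the turn, a rotation vector about the tool's x, y, z in units of 5 degrees (1.0 is 5 degrees), then the opening, from -1 (shut) to 1 (fully open), so that 0 is half open. In form: [x, y, z, ax, ay, az, hand, x, y, z, ax, ay, az, hand, ...]. A call has 1 to 20 rows; each row shifts and turns the commanded pose from where the row before left it, along the tool's axes as they then stand; what a row does not reach is not made up. A row lasts 1/12 s, in which the tool goes at most 41.7 mm and 7.16 degrees, less where a joint would pass 70% of its speed; a pose out of reach is approached as far as the arm can. A call with a gripper value outside its range is refused whole. The fingers move at their own pace and stop on an object; "grip_force" is the grip in N (left out, the last holds). Time passes only in rows, so rows that do not move let the fingers close. It gives the time, the measured TCP pose, the force and the opening at its end, in the units of the state.
- readout.sense(): the state, without advancing time (a new reading comes with each control period).
- cams.capture(name): name is "scene" or "top" or "wrist"; returns the picture (480x640x3 uint8, red, green, blue); there is no depth.
- cams.calibration(name): a dict with "fx", "fy", "cx", "cy" (pixels), "R" (3x3) and "t" (3): a world point X has camera coordinates R X + t; the wrist camera has in their place "T_tool_cam" (4x4, takes a point from camera to tool coordinates, whose origin is the TCP and whose axes are the flange's). Camera axes: x right, y down, z forward; pixel columns grow to the right and rows downward; lengths in mm; the calibration is good to about 2 mm. The wrist camera is an equidistant fisheye: a pixel r from the principal point sees the ray r / f radians off the axis. A picture is of the moment at which its call begins: read the wrist's pose just before it. calibration takes no time and is no camera call.
- finish_job(): hands the job in, once; it reports no verdict.
The state is a dict: "time_s": time; "joints": joint angles; "dq": joint speeds; "tau": joint torques, N m; "eef_pos": TCP position; "ee_rot": TCP orientation; "force": force on the tool from outside, world axes, zero at the start; "wrist_torque": the same for the moment, N m; "grip_width": opening from 0.0 (shut) to 1.0 (fully open).
Only numpy, scipy, OpenCV 4.12 (cv2) and the standard library are available. Lean on these libraries where they do the work, as an engineer would, in place of code of your own. Each camera call takes 0.05 s, during which the arm holds its last target.

## Working session

There is one attempt and no reset: what is moved stays moved. The work goes in short steps, Python scripts to look and compute and a tool call to move; the robot and the scene stay as the last step left them, time stands still between calls to the robot, and variables do not carry over. Pictures are saved under pics/ and viewed, and the job is handed in when it is done.

Besides the shell and the picture viewer there is one more tool, called after "Request:" in YAML: its name, and indented under it one key for each argument. carry_out: Moves the arm, as the interface text tells. Its arguments: {"type":"object","properties":{"steps":{"type":"array","items":{"type":"number"}},"grip_force":{"type":"number"}},"required":["steps"]}

```bash
mkdir -p pics
cat > h.py <<'E'
import numpy as np, cv2
from rig import readout, cams
def save(n,f,crop=None,s=1):
    im=cams.capture(n); cv2.imwrite('pics/raw_'+f+'.png',im[:,:,::-1])
    return im
E
python3 - <<'E'
from h import *
print(readout.sense())
for n in ['scene','top','wrist']:
    save(n,n+'0'); print(n,cams.calibration(n))
E
```

```text
{'time_s': 0.0, 'joints': array([-1.40240437e+00,  3.13463817e-01,  1.49844804e+00,  1.96522198e-06,
        1.33099280e+00, -2.23402591e-01]), 'dq': array([-0.0012719 ,  0.00145837,  0.00017327,  0.00064835,  0.00107094,
        0.00027482]), 'tau': array([-1.38676121e-03, -4.12271118e+01, -2.59742206e+01, -2.58500759e-04,
        4.19580916e-03,  1.10193344e-05]), 'eef_pos': array([ 200.40524502, -484.91281809,  193.02391181]), 'ee_rot': array([-6.55727574e-04,  9.80873248e-01,  1.94646453e-01,  1.89952462e-05]), 'force': array([-0.32479901,  0.43208284, -0.33177429]), 'wrist_torque': array([ 0.0192665 ,  0.00411941, -0.02453549]), 'grip_width': 1.0024128597989521}
scene {'fx': 593.21591877329, 'fy': 593.21591877329, 'cx': 318.2489328928883, 'cy': 233.58380881258432, 'R': array([[ 0.0410491 ,  0.99910763,  0.00994571],
       [ 0.53682515, -0.01365835, -0.84358296],
       [-0.84269433,  0.03996743, -0.53690677]]), 't': array([  59.07121649, -229.68322744, 1732.17928798])}
top {'fx': 526.1829653940098, 'fy': 526.1829653940098, 'cx': 316.22079639897134, 'cy': 235.98705639596065, 'R': array([[ 0.02359654, -0.99954176,  0.01895975],
       [-0.9954933 , -0.02523492, -0.09141269],
       [ 0.09184925, -0.01671728, -0.99563259]]), 't': array([-118.43617152,  533.64539322, 1445.39329535])}
wrist {'fx': 371.64829954431775, 'fy': 371.64829954431775, 'cx': 313.51035760289506, 'cy': 241.17088511754346, 'T_tool_cam': array([[ 1.04362861e-03, -9.55462250e-01, -2.95111505e-01,
         7.32998140e+01],
       [ 9.99999366e-01,  1.12178175e-03, -9.55305393e-05,
        -4.37659320e-01],
       [ 4.22326523e-04, -2.95111218e-01,  9.55462815e-01,
        -1.79855407e+02],
       [ 0.00000000e+00,  0.00000000e+00,  0.00000000e+00,
         1.00000000e+00]])}
```

View pics/raw_scene0.png

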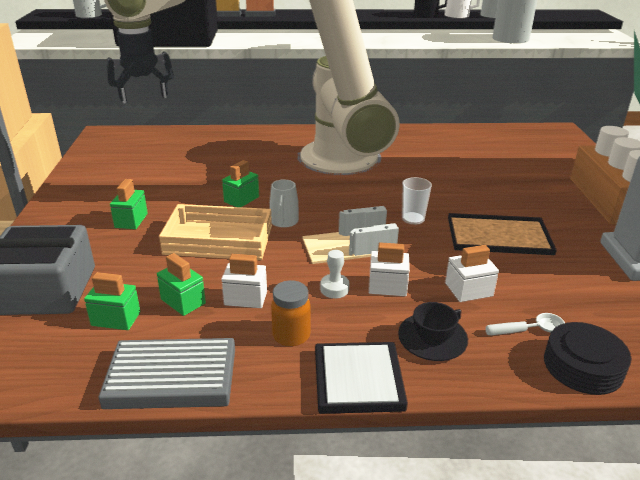

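View pics/raw_top0.png

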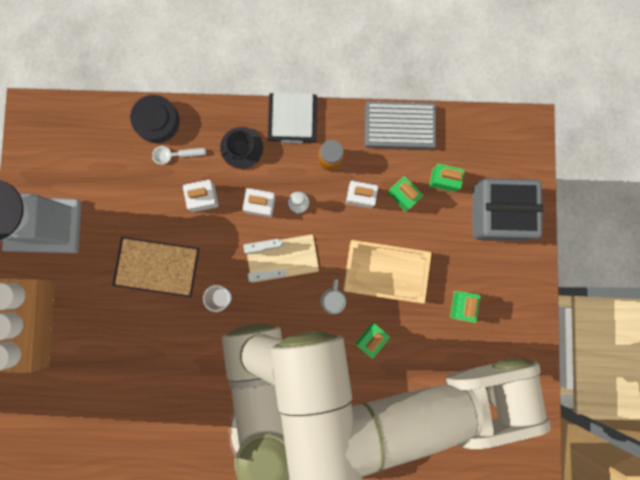

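View pics/raw_wrist0.png

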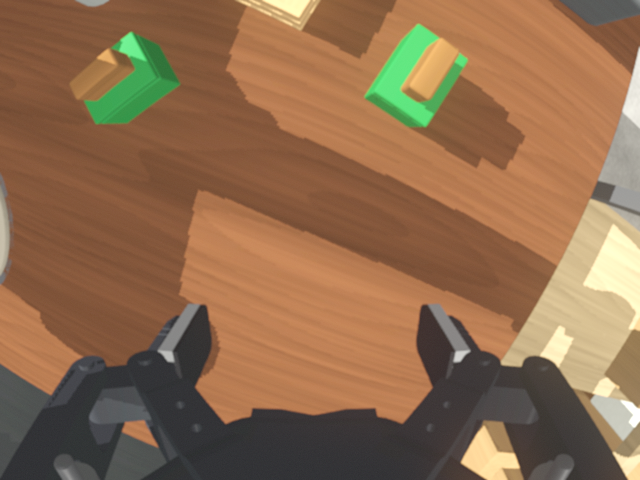

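The top view shows three white cassettes at about (200,195), (259,203) and (362,194). The green look-alikes are at (406,193), (447,177), (465,306) and (373,340), and I'll leave those alone. The gauge is at (283,258) with its rails on the left half, so its mouth faces right (world -y). The crate is at (388,272) and the tray at (157,267). I'll check this with enlarged crops.

```bash
cat >> h.py <<'E'
def ray(c,u,v,z):
    K=cams.calibration(c);R=K['R'];t=K['t']
    d=R.T@np.array([(u-K['cx'])/K['fx'],(v-K['cy'])/K['fy'],1.]);o=-R.T@t
    return o+d*(z-o[2])/d[2]
def proj(c,X):
    K=cams.calibration(c);p=K['R']@np.array(X,float)+K['t'];return K['fx']*p[0]/p[2]+K['cx'],K['fy']*p[1]/p[2]+K['cy']
E
python3 - <<'E'
from h import *
im=cv2.imread('pics/raw_top0.png')
c=im[135:325,100:480]; cv2.imwrite('pics/topcrop.png',cv2.resize(c,None,fx=2.1,fy=2.1,interpolation=cv2.INTER_CUBIC))
s=cv2.imread('pics/raw_scene0.png')
cv2.imwrite('pics/scenecrop.png',cv2.resize(s[185:325,150:570],None,fx=1.9,fy=1.9,interpolation=cv2.INTER_CUBIC))
hsv=cv2.cvtColor(im,cv2.COLOR_BGR2HSV)
w=((hsv[...,1]<40)&(hsv[...,2]>150)).astype(np.uint8)
for (x0,y0,x1,y1) in [(175,170,225,220),(235,180,280,225),(340,172,383,215)]:
    m=w[y0:y1,x0:x1]; 
    sub=hsv[y0:y1,x0:x1]
    o=((sub[...,0]>5)&(sub[...,0]<20)&(sub[...,1]>120)&(sub[...,2]>140)).astype(np.uint8)
    # orange inside white hull
    cs,_=cv2.findContours(m,cv2.RETR_EXTERNAL,cv2.CHAIN_APPROX_NONE); cc=max(cs,key=cv2.contourArea)
    hull=np.zeros_like(m);cv2.fillConvexPoly(hull,cv2.convexHull(cc),1)
    r=cv2.minAreaRect(cc); bx=cv2.boxPoints(r)+[x0,y0]
    cs,_=cv2.findContours(o&hull,cv2.RETR_EXTERNAL,cv2.CHAIN_APPROX_NONE); oc=max(cs,key=cv2.contourArea)
    ro=cv2.minAreaRect(oc); bo=cv2.boxPoints(ro)+[x0,y0]
    print('white',r,'\n',np.array([ray('top',*p,65)[:2] for p in bx]).round())
    print('orange',ro[1],ro[2],ray('top',*bo.mean(0),100).round(),'\n',np.array([ray('top',*p,100)[:2] for p in bo]).round())
E
```

```text
white ((23.673080444335938, 24.36538314819336), (25.691211700439453, 29.02518653869629), 78.69007110595703) 
 [[664. 265.]
 [682. 189.]
 [613. 172.]
 [595. 249.]]
orange (6.0796003341674805, 17.062105178833008) 78.69007110595703 [637. 217. 100.] 
 [[640. 241.]
 [651. 197.]
 [635. 193.]
 [624. 237.]]
white ((22.878379821777344, 21.72972869873047), (28.934221267700195, 23.837852478027344), 9.462322235107422) 
 [[596. 100.]
 [661.  92.]
 [650.  13.]
 [585.  22.]]
orange (16.439899444580078, 5.589565277099609) 9.462322235107422 [622.  55. 100.] 
 [[618.  78.]
 [633.  76.]
 [627.  33.]
 [612.  35.]]
white ((21.670520782470703, 21.641620635986328), (29.194982528686523, 22.656522750854492), 8.746162414550781) 
 [[ 627. -183.]
 [ 689. -191.]
 [ 679. -271.]
 [ 616. -262.]]
orange (16.27857780456543, 5.99266242980957) 10.304845809936523 [ 653. -227.  100.] 
 [[ 648. -204.]
 [ 664. -207.]
 [ 658. -250.]
 [ 642. -247.]]
```

View pics/topcrop.png

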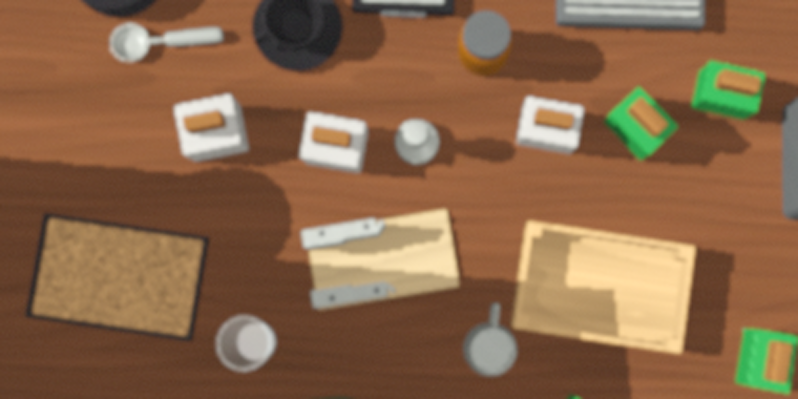

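View pics/scenecrop.png

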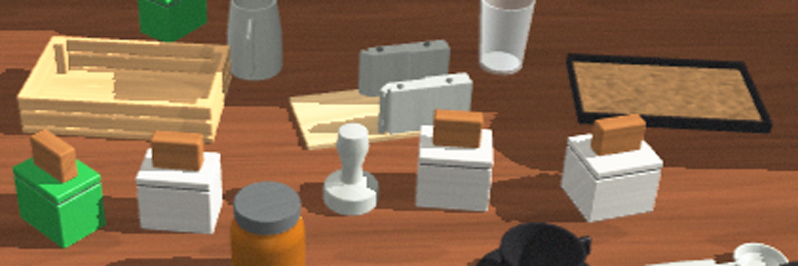

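Run:
```python
from h import *
def P(c,z): return ray('top',100+c[0]/2.1,135+c[1]/2.1,z)[:2].round(1)
print('gauge base R corners',P((459,287),6),P((447,210),6))
print('rail upper outer corners',P((300,229),64),P((378,218),64), 'lower',P((311,290),64),P((312,308),64),P((391,293),64))
print('tray',[P(c,14) for c in [(46,214),(208,238),(190,339),(28,316)]])
print('crate',[P(c,48) for c in [(528,221),(695,245),(682,353),(514,328)]])
print('tamper',P((418,135),90),'pitcher',P((490,348),95),'glass',P((246,340),95))
```

```text
gauge base R corners [ 437.5 -114.7] [540.8 -96.1]
rail upper outer corners [505.9  93.7] [522.6  -6.5] lower [427.7  76.7] [404.7  74.6] [426.3 -26.1]
tray [array([521.1, 437.9]), array([494.4, 221.6]), array([360.2, 239.5]), array([385.4, 453.8])]
crate [array([ 525. , -202.2]), array([ 498.9, -422.2]), array([ 357.8, -405.7]), array([ 385. , -186.4])]
tamper [628.3 -55.8] pitcher [ 359.9 -153.3] glass [362.8 152.1]
```

Request:
carry_out:
  steps: [0, 0, -0.5, 0, 0, -1.3, 1, 0, 0, -0.5, 0, 0, -1.3, 1, 0, 0, -0.5, 0, 0, -1.3, 1, 0, 0, -0.5, 0, 0, -1.3, 1, 0, 0, -0.5, 0, 0, -1.3, 1, 0, 0, -0.5, 0, 0, -1.3, 1, 0, 0, -0.5, 0, 0, -1.3, 1, 0, 0, -0.5, 0, 0, -1.3, 1, 0, 0, -0.5, 0, 0, -1.3, 1, 0, 0, -0.5, 0, 0, -1.3, 1, 0, 0, -0.5, 0, 0, -1.3, 1, 0, 0, -0.5, 0, 0, -1.3, 1]

```text
time_s: 1.15
eef_pos: [200.4, -485.1, 253.6]
ee_rot: [-0.0, 0.638, 0.77, 0.0]
force: [-0.2, 0.6, 0.6]
grip_width: 1.004
```

Request:
carry_out:
  steps: [2.3, 2.9, 0, 0, 0, 0, 1, 2.3, 2.9, 0, 0, 0, 0, 1, 2.3, 2.9, 0, 0, 0, 0, 1, 2.3, 2.9, 0, 0, 0, 0, 1, 2.3, 2.9, 0, 0, 0, 0, 1, 2.3, 2.9, 0, 0, 0, 0, 1, 2.3, 2.9, 0, 0, 0, 0, 1, 2.3, 2.9, 0, 0, 0, 0, 1, 2.3, 2.9, 0, 0, 0, 0, 1, 2.3, 2.9, 0, 0, 0, 0, 1, 2.3, 2.9, 0, 0, 0, 0, 1, 2.3, 2.9, 0, 0, 0, 0, 0.2, 0, 0, 0, 0, 0, 0, 0.0, 0, 0, 0, 0, 0, 0, 0.0]

```text
time_s: 2.32
eef_pos: [493.2, -149.4, 253.1]
ee_rot: [-0.0, 0.639, 0.77, -0.0]
force: [0.4, -1.0, -0.6]
grip_width: 0.604
```

```bash
cat >> h.py <<'E'
from scipy.spatial.transform import Rotation as Ro
def wpose():
    s=readout.sense();q=s['ee_rot'];return Ro.from_quat([q[1],q[2],q[3],q[0]]).as_matrix(),np.array(s['eef_pos'])
def wray(uv,z,R,p):
    K=cams.calibration('wrist');T=K['T_tool_cam'];d=np.array([uv[0]-K['cx'],uv[1]-K['cy']]);r=np.hypot(*d);th=r/K['fx']
    v=np.array([*(d/max(r,1e-9)*np.sin(th)),np.cos(th)])
    o=R@T[:3,3]+p;v=R@T[:3,:3]@v
    return o+v*(z-o[2])/v[2]
def yaw(R): return np.degrees(np.arctan2(R[1,0],R[0,0]))
E
python3 - <<'E'
from h import *
R,p=wpose(); print(p,yaw(R)); np.savez('w1.npz',R=R,p=p); save('wrist','w1')
E
```

```text
[ 493.15969464 -149.36286394  253.11570872] 100.62875351462252
```

View pics/raw_w1.png

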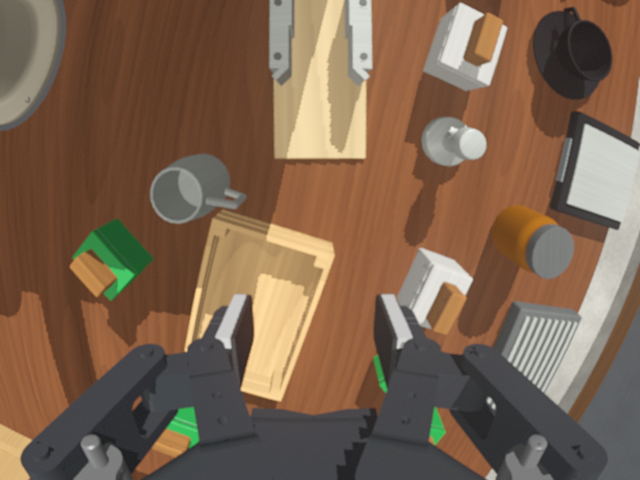

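Run:
```python
from h import *
im=cv2.imread('pics/raw_w1.png')
cv2.imwrite('pics/w1g.png',cv2.resize(im[0:170,250:400],None,fx=3.5,fy=3.5,interpolation=cv2.INTER_CUBIC))
cv2.imwrite('pics/w1c.png',cv2.resize(im[0:345,390:520],None,fx=1.7,fy=1.7,interpolation=cv2.INTER_CUBIC))
```

```text
(no output)
```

View pics/w1g.png

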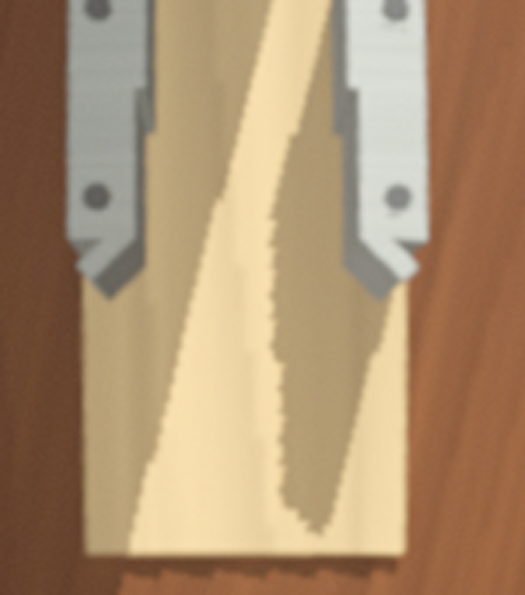

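View pics/w1c.png

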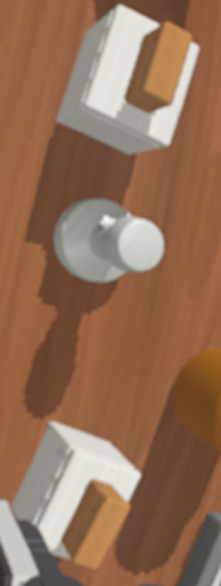

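Run:
```python
from h import *
d=np.load('w1.npz');R,p=d['R'],d['p']
W=lambda c,z: wray((250+c[0]/3.5,c[1]/3.5),z,R,p)[:2]
L=W((85,555),6);Rr=W((405,555),6)
print('base edge',L,Rr,np.linalg.norm(Rr-L),np.degrees(np.arctan2(*(Rr-L)[::-1])))
g1=[W((137,237),64),W((137,92),64)];g2=[W((358,238),64),W((358,90),64)]
for a,b in (g1,g2): print(a.round(1),b.round(1),np.linalg.norm(b-a),np.degrees(np.arctan2(*(b-a)[::-1])))
print('slot w',np.linalg.norm(g1[0]-g2[0]),'throat',(g1[0]+g2[0])/2,'step',(g1[1]+g2[1])/2)
n=[W((148,5),64),W((346,5),64)];print(n,np.mean(n,0))
o=[W((67,240),64),W((428,240),64),W((67,5),64),W((424,5),64)];print(o,np.mean(o[:2],0),np.mean(o[2:],0))
C=lambda c,z: wray((390+c[0]/1.7,c[1]/1.7),z,R,p)[:2].round(1)
print('P2 top block',[C(c,100) for c in [(163,22),(191,34),(171,100),(145,92)]])
print('P2 lid',[C(c,65) for c in [(120,5),(200,45),(165,146),(84,107)]])
print('P3 block',[C(c,100) for c in [(95,484),(130,510),(108,567),(70,556)]])
```

```text
base edge [ 438.77587815 -115.93703752] [541.9254968  -96.18127028] 105.02444556743136 10.842294710807385
[442.1 -18.4] [433.9  24.2] 43.38929049152776 100.8663416911098
[502.5  -7. ] [494.5  36.7] 44.39466320049222 100.40203782023734
slot w 61.47034852530561 throat [472.30144183 -12.701667  ] step [464.2037787   30.43650472]
[array([431.74371851,  51.48404133]), array([486.48022224,  62.28325634])] [459.11197037  56.88364884]
[array([422.91678215, -22.37406827]), array([521.85700358,  -3.09133323]), array([409.00938317,  48.13093607]), array([508.1399097 ,  67.64003135])] [472.38689287 -12.73270075] [458.57464644  57.88548371]
P2 top block [array([615.3,  77.6]), array([633.9,  77. ]), array([627.3,  32. ]), array([610.7,  31.3])]
P2 lid [array([599.8,  94.7]), array([657.7,  87.9]), array([644.3,  12.7]), array([587.7,  20.6])]
P3 block [array([ 637.7, -197.2]), array([ 667.2, -210.5]), array([ 666.6, -252.1]), array([ 637.4, -247.5])]
```

Three white cassettes: P1 near top (200,195), P2 at (259,203) and P3 at (362,194). The crops show all three as white with a wooden block, while the look-alikes are green. I'll start with P2, at about (622,54).

Request:
carry_out:
  steps: [0, 0, 0, 0, 0, 1, 0, 0, 0, 0, 0, 0, 1, 0, 0, 0, 0, 0, 0, 1, 0, 0, 0, 0, 0, 0, 0.9, 0, 3.15, 1.37, 0, 0, 0, 0, 0, 3.15, 1.37, 0, 0, 0, 0, 0, 3.15, 1.37, 0, 0, 0, 0, 0, 3.15, 1.37, 0, 0, 0, 0, 0, 3.15, 1.37, 0, 0, 0, 0, 0, 3.15, 1.37, 0, 0, 0, 0, 0, 3.15, 1.37, 0, 0, 0, 0, 0, 0, 0, 3, 0, 0, 0, 0, 0, 0, 3, 0, 0, 0, 0, 0, 0, 3, 0, 0, 0, 0, 0, 0, 3, 0, 0, 0, 0, 0, 0, 0, 0, 0, 0, 0]

```text
time_s: 3.7
eef_pos: [618.9, 50.6, 127.6]
ee_rot: [-0.004, 0.761, 0.648, -0.004]
force: [-1.0, 0.1, -1.6]
grip_width: 0.502
```

Run:
```python
from h import *
R,p=wpose(); print(p,yaw(R)); np.savez('w2.npz',R=R,p=p); save('wrist','w2')
```

```text
[618.93535976  50.6220486  127.639389  ] 80.83543589933075
```

View pics/raw_w2.png

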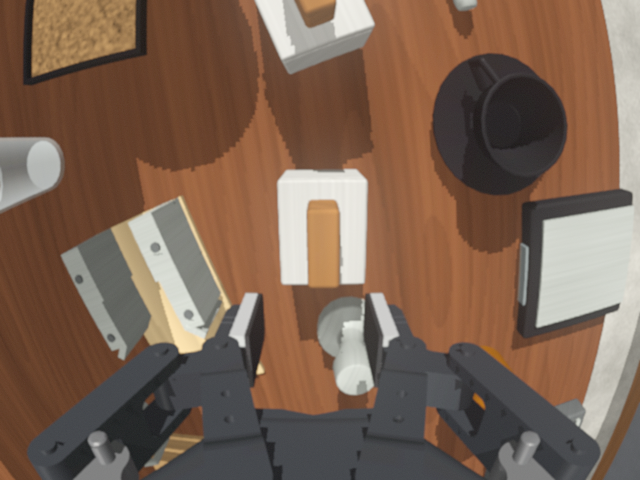

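Run:
```python
from h import *
d=np.load('w2.npz');R,p=d['R'],d['p']
print('TCP z-plane check',[ (wray(c,100,R,p)-p)@R for c in [(308,201),(339,202),(339,287),(308,287)]])
print('lid',[ ((wray(c,65,R,p)-p)@R).round(1) for c in [(279,178),(367,178),(366,285),(281,285)]])
```

```text
TCP z-plane check [array([34.48409022, -5.08348765, 27.66774015]), array([33.99473849, 12.53055776, 27.48028598]), array([-18.6186883 ,  13.6780861 ,  27.50991693]), array([-18.686237  ,  -5.26577038,  27.71199593])]
lid [array([ 43.2, -24.7,  62.9]), array([43.5, 33.2, 62.3]), array([-32.8,  35.7,  62.3]), array([-33.1, -25.1,  62.9])]
```

Request:
carry_out:
  steps: [0.3, 0.2, 1.5, 0, 0, 0, 0, 0.3, 0.2, 1.5, 0, 0, 0, 0, 0, 0, 1.5, 0, 0, 0, 0, 0, 0, 1.2, 0, 0, 0, 0, 0, 0, 0, 0, 0, 0, -1, 0, 0, 0, 0, 0, 0, -1, 0, 0, 0, 0, 0, 0, -1, 0, 0, 0, 0, 0, 0, -1, 0, 0, 0, 0, 0, 0, -1, 0, 0, 0, 0, 0, 0, -1]
  grip_force: 60

```text
time_s: 4.58
eef_pos: [627.2, 57.2, 77.2]
ee_rot: [0.0, 0.761, 0.649, 0.0]
force: [0.1, -0.1, 0.1]
grip_width: -0.001
```

Run:
```python
from h import *
R,p=wpose(); print(p,yaw(R)); a=save('wrist','w3');b=save('scene','s3')
cv2.imwrite('pics/s3c.png',cv2.resize(b[150:330,280:520,::-1],None,fx=3,fy=3))
```

```text
[627.17651512  57.22293017  77.21904026] 80.9473839158073
```

View pics/raw_w3.png

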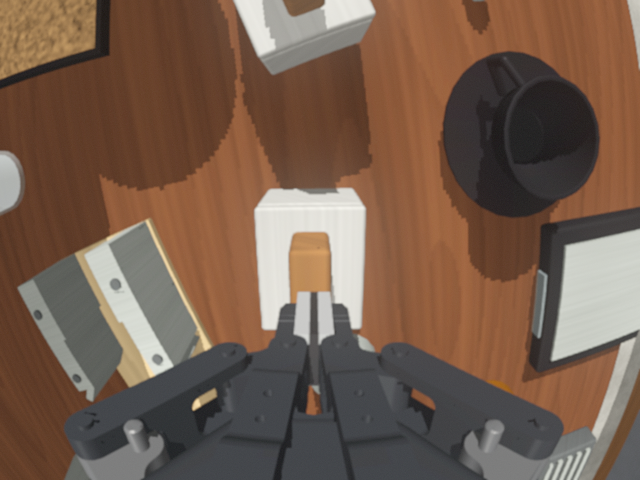

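View pics/s3c.png

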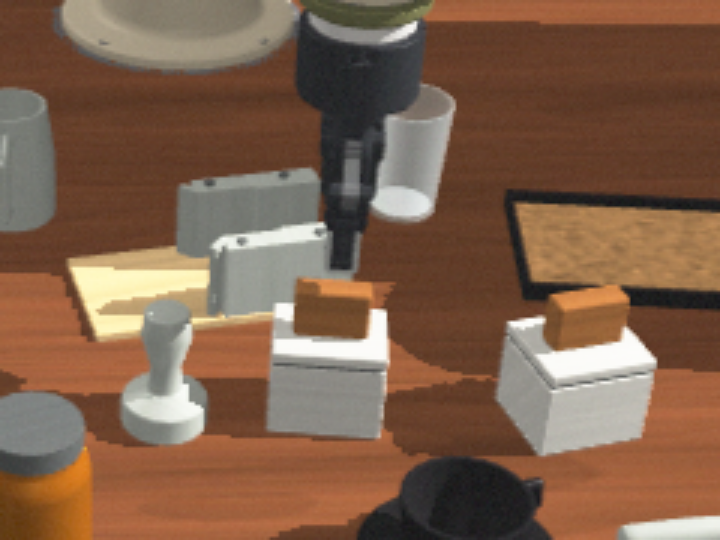

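Run:
```python
from h import *
R,p=wpose()
for c in ('scene',):
    u=proj(c,p); print(u, ((u[0]-280)*3,(u[1]-150)*3))
for X in [(622,54.5,100),(622,54.5,65)]:
    u=proj('scene',X); print(X,((u[0]-280)*3,(u[1]-150)*3))
b=save('top','t3'); u=proj('top',p);print(u,proj('top',(622,54.5,100)))
x,y=230,165
cv2.imwrite('pics/t3c.png',cv2.resize(b[y:y+80,x:x+100,::-1],None,fx=6,fy=6))
# wrist lens: block & lid at this pose
print('block',[ ((wray(c,100,R,p)-p)@R).round(1) for c in [(291,234),(329,234)]],'lid',[ ((wray(c,65,R,p)-p)@R).round(1) for c in [(257,208),(364,208),(363,329),(262,328)]])
```

```text
(np.float64(390.9760087989341), np.float64(254.60043774930847)) (np.float64(332.92802639680235), np.float64(313.8013132479254))
(622, 54.5, 100) (np.float64(330.25632272022125), np.float64(280.17241307458175))
(622, 54.5, 65) (np.float64(326.28347951305585), np.float64(324.40948197840976))
(np.float64(257.36882535892653), np.float64(199.4332596901353)) (np.float64(257.5477577449143), np.float64(199.93314803653482))
block [array([ 29.6, -11.8, -23.1]), array([ 29.6,   4.9, -23.1])] lid [array([ 33.9, -32. ,  11.9]), array([33.9, 24.8, 11.9]), array([-39.5,  27.7,  11.9]), array([-38.9, -32.7,  11.9])]
```

View pics/t3c.png

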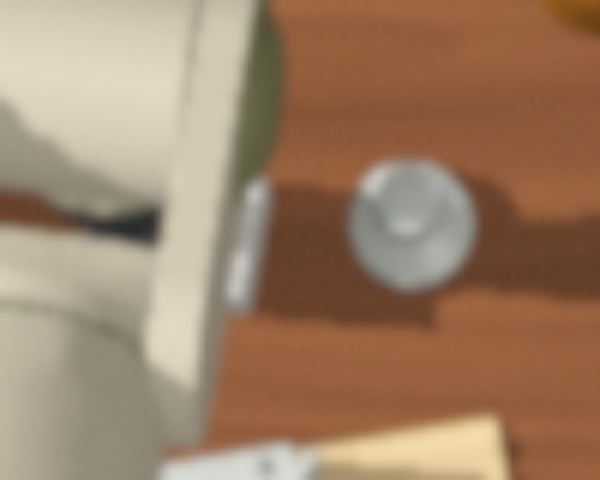

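Run:
```python
from h import *
p=np.array([200.4,-484.9,193.0]);y=np.array([.382,-.924,0]);x=np.array([.924,.382,0])
for s in (-1,1):
    for dz in (0,13,30,50): print(s,dz,np.round(proj('scene',p+s*y*46+[0,0,dz]),1))
b=cv2.imread('pics/raw_scene0.png');cv2.imwrite('pics/s0c.png',cv2.resize(b[0:130,80:220],None,fx=5,fy=5))
b=cv2.imread('pics/raw_w3.png');cv2.imwrite('pics/w3c.png',cv2.resize(b[180:400,220:420],None,fx=3,fy=3))
```

```text
-1 0 [166.2 116.2]
-1 13 [165.5 111.1]
-1 30 [164.6 104.5]
-1 50 [163.5  96.5]
1 0 [127.8 121.8]
1 13 [127.  116.7]
1 30 [125.8 109.9]
1 50 [124.4 101.7]
```

View pics/s0c.png

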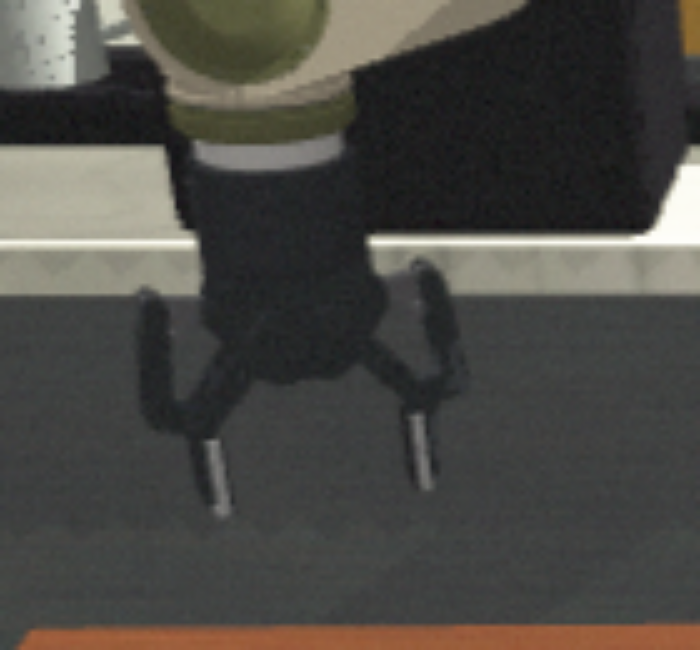

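View pics/w3c.png

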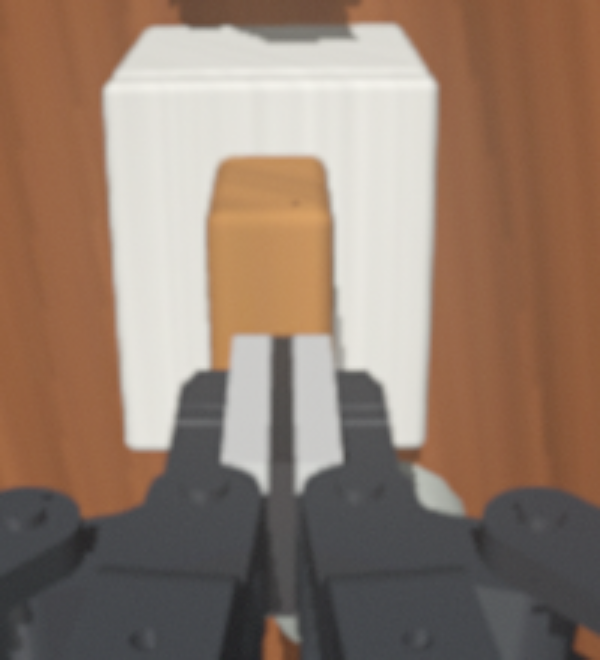

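The fingers shut on air above the block. Both the scene and wrist pictures put the fingertips about 34 mm short of the reported TCP. From here on I'll command z about 34 mm lower and re-centre by (-3.5, -3.5) mm.

Request:
carry_out:
  steps: [-0.35, -0.35, -0.8, 0, 0, 0, 0, 0, 0, 0, 0, 0, 0, 0, 0, 0, 0, 0, 0, 0, 0, 0, 0, 0, 0, 0, 0, 0.1, 0, 0, 0, 0, 0, 0, 0.1, 0, 0, 1, 0, 0, 0, 0.1, 0, 0, 1, 0, 0, 0, 0.1, 0, 0, 1, 0, 0, 0, 0.1, 0, 0, 0.8, 0, 0, 0, 0.1, 0, 0, 0, 0, 0, 0, 0.1]

```text
time_s: 5.57
eef_pos: [621.6, 54.4, 43.9]
ee_rot: [-0.002, 0.761, 0.649, -0.001]
force: [-1.2, 0.1, 0.1]
grip_width: 0.548
```

Run:
```python
from h import *
R,p=wpose(); print(p,yaw(R)); a=save('wrist','w4');b=save('scene','s4')
c=cv2.resize(b[150:330,280:480,::-1],None,fx=2.2,fy=2.2);d=cv2.resize(a[180:400,220:420,::-1],None,fx=1.8,fy=1.8)
cv2.imwrite('pics/j4.png',np.hstack([c[:396],d[:396]]))
```

```text
[621.61385549  54.4468322   43.86767419] 80.94237925547489
```

View pics/j4.png

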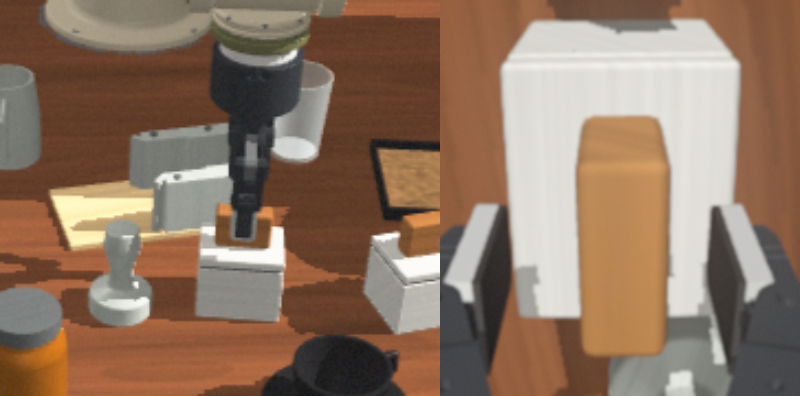

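Request:
carry_out:
  steps: [0, 0, 0, 0, 0, 0, -1, 0, 0, 0, 0, 0, 0, -1, 0, 0, 0, 0, 0, 0, -1, 0, 0, 0, 0, 0, 0, -1, 0, 0, 0, 0, 0, 0, -1, 0, 0, 0, 0, 0, 0, -1]
  grip_force: 60

```text
time_s: 6.17
eef_pos: [623.5, 54.3, 47.3]
ee_rot: [0.001, 0.761, 0.649, 0.001]
force: [1.7, -0.4, 4.6]
grip_width: 0.215
```

Request:
carry_out:
  steps: [0, 0, -1, 0, 0, 0, -1, 0, 0, -2, 0, 0, -0.98, -1, 0, 0, -2, 0, 0, -0.99, -1, 0, 0, -2, 0, 0, -0.99, -1, 0, 0, -2, 0, 0, -0.99, -1, -1.73, -2.68, 0, 0, 0, 0, -1, -1.73, -2.68, 0, 0, 0, 0, -1, -1.73, -2.68, 0, 0, 0, 0, -1, -1.73, -2.68, 0, 0, 0, 0, -1, -1.73, -2.68, 0, 0, 0, 0, -1, -1.73, -2.68, 0, 0, 0, 0, -1, 0, 0, 0, 0, 0, 0, -1, 0, 0, 0, 0, 0, 0, -1, 0, 0, 0, 0, 0, 0, -1]

```text
time_s: 7.33
eef_pos: [484.2, -77.2, 136.7]
ee_rot: [-0.0, 0.638, 0.77, 0.0]
force: [0.3, -0.8, -4.0]
grip_width: 0.218
```

Run:
```python
from h import *
R,p=wpose(); print(p,yaw(R)); np.savez('w5.npz',R=R,p=p);a=save('wrist','w5');b=save('scene','s5')
c=cv2.resize(b[150:330,280:480,::-1],None,fx=2,fy=2);d=cv2.resize(a[160:460,140:480,::-1],None,fx=1.2,fy=1.2)
cv2.imwrite('pics/j5.png',np.hstack([c[:360],d[:360]]))
```

```text
[484.22387994 -77.22984006 136.74319689] 100.68353118736188
```

View pics/raw_w5.png

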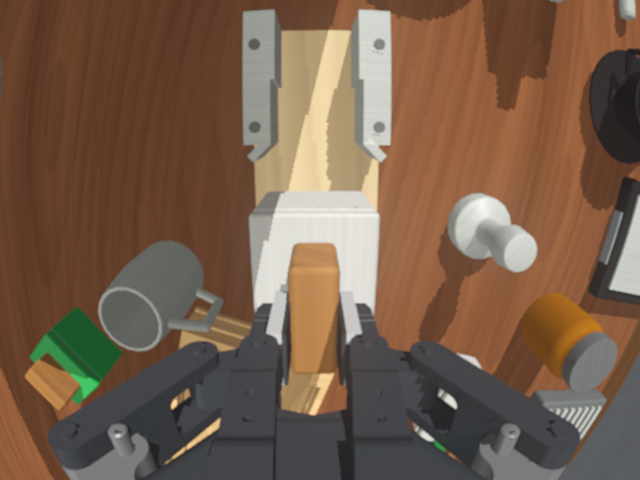

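View pics/raw_s5.png

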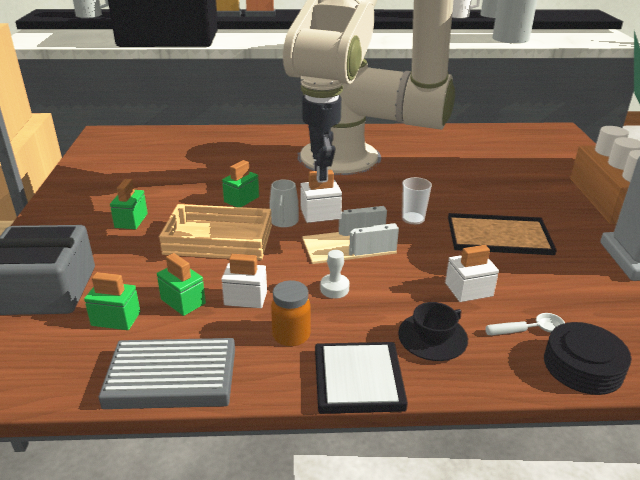

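Run:
```python
from h import *
d=np.load('w5.npz');R,p=d['R'],d['p']
im=cv2.imread('pics/raw_w5.png')
cv2.imwrite('pics/w5g.png',cv2.resize(im[0:230,230:405],None,fx=3.4,fy=3.4,interpolation=cv2.INTER_CUBIC)[:600])
g=cv2.cvtColor(im,cv2.COLOR_BGR2GRAY).astype(int)
for r in (60,100,130): print(r,[(c+1) for c in range(235,400) if abs(g[r,c+1]-g[r,c-1])>25])
```

```text
60 [242, 243, 244, 274, 275, 276, 281, 282, 283, 321, 322, 343, 344, 345, 359, 360, 361, 391, 392, 393]
100 [242, 243, 244, 270, 271, 278, 279, 311, 312, 313, 331, 332, 333, 363, 364, 365, 391, 392, 393]
130 [243, 244, 250, 251, 259, 260, 271, 278, 279, 302, 303, 327, 328, 363, 364, 365, 374, 375, 376, 384, 385, 390, 391, 392]
```

View pics/w5g.png

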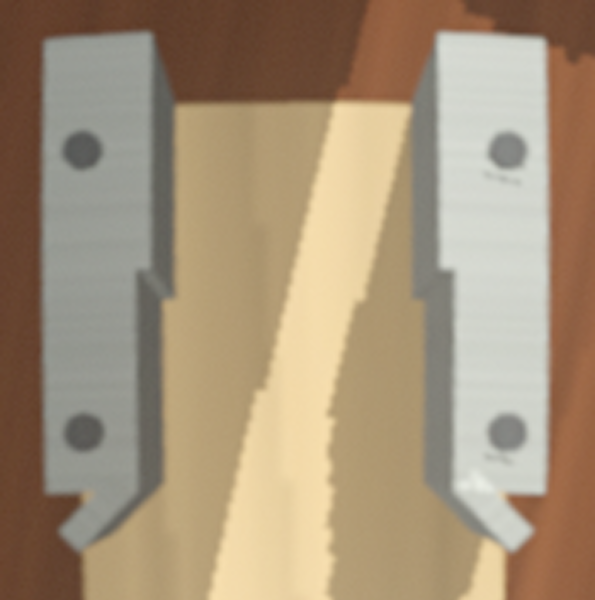

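Run:
```python
from h import *
d=np.load('w5.npz');R,p=d['R'],d['p']
T=lambda c,z:((wray(c,z,R,p)-p)@R).round(1)
for r,a,b in [(60,275,360),(100,270.5,364),(130,270.5,364),(60,243,392),(100,243,392)]:
    A,B=T((a,r),64),T((b,r),64); print(r,A,B,(A+B)/2)
print('mouth',T((270.5,143),64),T((363,143),64))
print('step',T((270.5,79.5),64),T((363,79.5),64))
# lid of held cassette: lid z = 136.7-47.3+65
z=p[2]-47.3+65
A=T((250.5,213),z);B=T((378.5,212),z);print('lid far',A,B,(A+B)/2)
im=cv2.cvtColor(cv2.imread('pics/raw_w5.png'),cv2.COLOR_BGR2HSV)
for r in (225,250,280): print(r,[c for c in range(235,400) if abs(int(im[r,c+1,1])-int(im[r,c-1,1]))>30])
```

```text
60 [123.9 -27.8  72.8] [124.2  28.9  72.8] [124.05   0.55  72.8 ]
100 [ 96.2 -30.9  72.8] [96.4 31.7 72.8] [96.3  0.4 72.8]
130 [ 75.6 -31.   72.8] [75.8 31.9 72.8] [75.7   0.45 72.8 ]
60 [124.9 -49.6  72.8] [125.4  50.8  72.8] [125.15   0.6   72.8 ]
100 [ 96.9 -49.6  72.8] [97.3 50.9 72.8] [97.1   0.65 72.8 ]
mouth [ 66.8 -31.1  72.8] [66.9 31.4 72.8]
step [110.3 -30.8  72.8] [110.6  30.9  72.8]
lid far [ 38.6 -30.5 -17.7] [ 39.1  27.3 -17.7] [ 38.85  -1.6  -17.7 ]
225 [247, 248, 249, 378, 379, 380]
250 [248, 249, 250, 291, 292, 293, 334, 335, 336, 377, 378, 379]
280 [250, 251, 252, 287, 288, 289, 338, 339, 340, 376, 377, 378]
```

Request:
carry_out:
  steps: [0, 0.08, 2.5, 0, 0, 0, -1, 0, 0, 2.5, 0, 0, 0, -1, 0, 0, 2, 0, 0, 0, -1, 0, 0, 1.1, 0, 0, 0, -1, 0, 0, 0, 0, 0, 0, -1, 0.5, 0, 0, 0, 0, 0, -1, 0.5, 0, 0, 0, 0, 0, -1, 0.5, 0, 0, 0, 0, 0, -1, 0.5, 0, 0, 0, 0, 0, -1, 0.3, 0, 0, 0, 0, 0, -1, 0.2, 0, 0, 0, 0, 0, -1, 0.2, 0, 0, 0, 0, 0, -1, 0, 0, 0, 0, 0, 0, -1]

```text
time_s: 8.52
eef_pos: [479.9, -50.5, 55.7]
ee_rot: [-0.0, 0.638, 0.77, 0.0]
force: [1.3, 0.0, -3.4]
grip_width: 0.216
```

Request:
carry_out:
  steps: [0.3, 0, 0, 0, 0, 0, -1, 0.3, 0, 0, 0, 0, 0, -1, 0.3, 0, 0, 0, 0, 0, -1, 0.2, 0, 0, 0, 0, 0, -1]

```text
time_s: 8.85
eef_pos: [477.8, -39.6, 55.6]
ee_rot: [-0.0, 0.638, 0.77, -0.0]
force: [0.0, 0.0, -3.5]
grip_width: 0.218
```

Past the mouth with no contact force, so it isn't the wide one. Sliding on.

Request:
carry_out:
  steps: [0.5, 0, 0, 0, 0, 0, -1, 0.5, 0, 0, 0, 0, 0, -1, 0.5, 0, 0, 0, 0, 0, -1, 0.4, 0, 0, 0, 0, 0, -1, 0.3, 0, 0, 0, 0, 0, -1, 0.3, 0, 0, 0, 0, 0, -1, 0.3, 0, 0, 0, 0, 0, -1, 0.2, 0, 0, 0, 0, 0, -1, 0.2, 0, 0, 0, 0, 0, -1]

```text
time_s: 9.6
eef_pos: [472.0, -8.4, 55.6]
ee_rot: [0.0, 0.638, 0.77, -0.0]
force: [0.5, -0.3, -2.9]
grip_width: 0.211
```

Request:
carry_out:
  steps: [0.1, 0, 0, 0, 0, 0, -1, 0.1, 0, 0, 0, 0, 0, -1, 0.1, 0, 0, 0, 0, 0, -1, 0.1, 0, 0, 0, 0, 0, -1, 0.1, 0, 0, 0, 0, 0, -1, 0, 0, 0, 0, 0, 0, -1]

```text
time_s: 10.1
eef_pos: [471.5, -4.8, 56.0]
ee_rot: [0.001, 0.638, 0.77, -0.001]
force: [-1.0, -7.6, -1.5]
grip_width: 0.217
```

Request:
carry_out:
  steps: [0.15, 0, 0, 0, 0, 0, -1, 0, 0, 0, 0, 0, 0, -1]

```text
time_s: 10.27
eef_pos: [471.5, -4.3, 56.3]
ee_rot: [0.002, 0.638, 0.77, -0.001]
force: [-1.5, -13.6, -0.4]
grip_width: 0.212
```

Run:
```python
from h import *
R,p=wpose(); print(p,yaw(R),readout.sense()['force']);b=save('top','t6');b=save('scene','s6')
cv2.imwrite('pics/j6.png',cv2.resize(b[150:280,280:450,::-1],None,fx=4,fy=4))
```

```text
[471.5356199   -4.32747516  56.25536321] 100.77716632533344 [ -1.50846622 -13.60055786  -0.44727166]
```

View pics/j6.png

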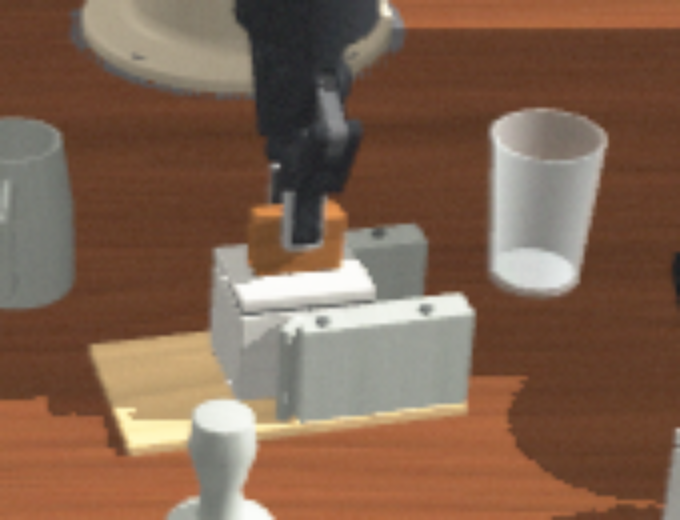

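P2 stopped at the step, about 8 mm past the mouth, with roughly 14 N reaction. So it's the right one, and it goes to the tray.

Request:
carry_out:
  steps: [-0.4, 0, 0, 0, 0, 0, -1, 0, 0, -2, 0, 0, 0, -1, 0, 0, -2.8, 0, 0, 0, -1, 0, 0, -2.8, 0, 0, 0, -1, 0, 0, -2.8, 0, 0, 0, -1, 0, 0, 0, 0, 0, 0.89, -1, 0, 0, 0, 0, 0, 0.89, -1, 0, 0, 0, 0, 0, 0.89, -1, 0, 0, 0, 0, 0, 0.89, -1, 3.38, -0.74, 0, 0, 0, 0, -1, 3.38, -0.74, 0, 0, 0, 0, -1, 3.38, -0.74, 0, 0, 0, 0, -1, 3.38, -0.74, 0, 0, 0, 0, -1, 3.38, -0.74, 0, 0, 0, 0, -1, 3.38, -0.74, 0, 0, 0, 0, -1, 3.38, -0.74, 0, 0, 0, 0, -1, 3.38, -0.74, 0, 0, 0, 0, -1, 3.38, -0.74, 0, 0, 0, 0, -1, 3.38, -0.74, 0, 0, 0, 0, -1, 0, 0, 0, 0, 0, 0, -1]

```text
time_s: 12.03
eef_pos: [438.3, 343.3, 159.1]
ee_rot: [-0.001, 0.748, 0.664, 0.0]
force: [-0.4, -0.2, -3.5]
grip_width: 0.211
```

Run:
```python
from h import *
R,p=wpose(); print(p,yaw(R),readout.sense()['force']);b=save('scene','s7')
cv2.imwrite('pics/j7.png',cv2.resize(b[120:280,400:600,::-1],None,fx=3,fy=3))
```

```text
[438.295678   343.33362201 159.13704851] 83.14123739547337 [-0.43258688 -0.18690912 -3.53190728]
```

View pics/j7.png

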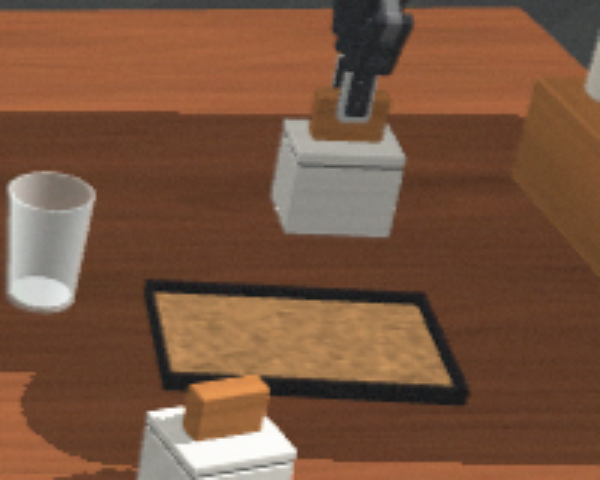

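Request:
carry_out:
  steps: [0, 0, 3, 0, 0, 0, -1, 0, 0, 3, 0, 0, 0, -1, 0, 0, 2.5, 0, 0, 0, -1, 0, 0, 1, 0, 0, 0, -1, 0, 0, 0.5, 0, 0, 0, -1, 0, 0, 0.3, 0, 0, 0, -1, 0, 0, 0.1, 0, 0, 0, -1, 0, 0, 0.1, 0, 0, 0, -1, 0, 0, 0, 0, 0, 0, -1]

```text
time_s: 12.83
eef_pos: [440.4, 338.6, 55.5]
ee_rot: [0.0, 0.75, 0.662, 0.001]
force: [-0.4, -0.5, -3.6]
grip_width: 0.215
```

Request:
carry_out:
  steps: [0, 0, 0.1, 0, 0, 0, -1, 0, 0, 0.1, 0, 0, 0, -1, 0, 0, 0.1, 0, 0, 0, -1, 0, 0, 0, 0, 0, 0, -1]

```text
time_s: 13.17
eef_pos: [440.1, 338.6, 51.8]
ee_rot: [0.0, 0.75, 0.662, 0.0]
force: [2.0, 0.6, -0.0]
grip_width: 0.216
```

Touched down: the weight is off the wrist. Releasing and rising.

Request:
carry_out:
  steps: [0, 0, 0, 0, 0, 0, -0.3, 0, 0, 0, 0, 0, 0, -0.1, 0, 0, 0, 0, 0, 0, 0.1, 0, 0, 0, 0, 0, 0, 0.1, 0, 0, -0.5, 0, 0, 0, 0.1, 0, 0, -1, 0, 0, 0, 0.1, 0, 0, -3, 0, 0, 0, 0.1, 0, 0, -3, 0, 0, 0, 0.1, 0, 0, -3, 0, 0, 0, 0.1, 0, 0, -1, 0, 0, 0, 0.1]

```text
time_s: 14.0
eef_pos: [441.3, 339.2, 172.1]
ee_rot: [0.001, 0.75, 0.662, 0.004]
force: [0.4, 0.2, 1.4]
grip_width: 0.552
```

Run:
```python
from h import *
R,p=wpose(); print(p,yaw(R),readout.sense()['force']);np.savez('w8.npz',R=R,p=p);a=save('wrist','w8');b=save('scene','s8')
cv2.imwrite('pics/j8.png',cv2.resize(b[120:320,380:600,::-1],None,fx=2.7,fy=2.7))
```

```text
[441.33826865 339.24726206 172.1248539 ] 82.90500140410336 [0.39538236 0.19437358 1.40144504]
```

View pics/j8.png

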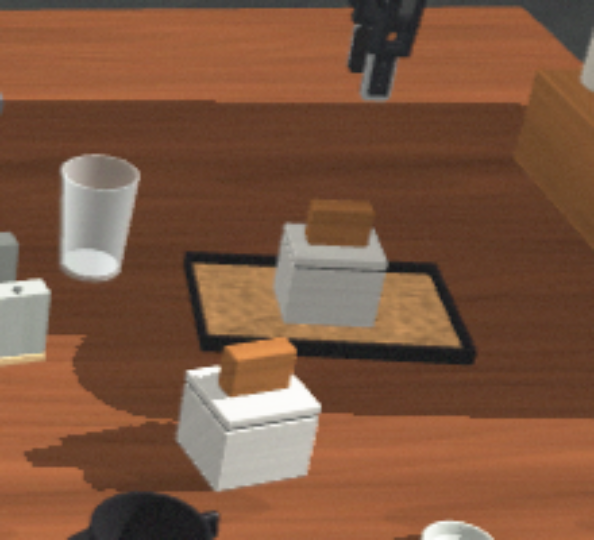

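View pics/raw_w8.png

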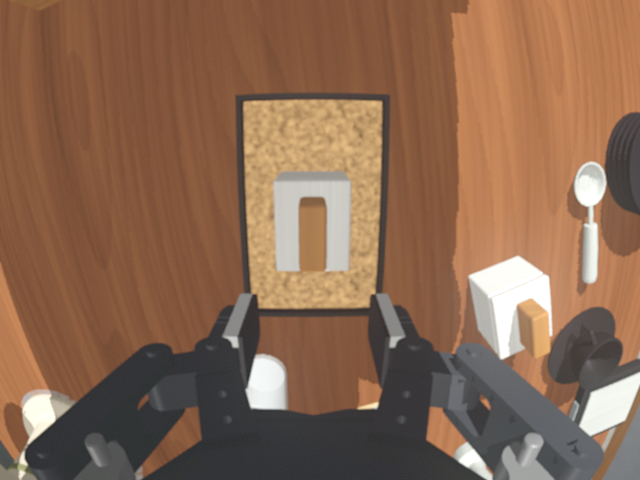

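P2 stands upright in the middle of the tray, at about (312,225) in the wrist view. Next is P1 at about (637,217): white, with a wooden block, left of the cup.

Request:
carry_out:
  steps: [0, 0, 0, 0, 0, -1.05, 0.1, 0, 0, 0, 0, 0, -1.05, 0.1, 0, 0, 0, 0, 0, -1.05, 0.1, 0, 0, 0, 0, 0, -1.05, 0.1, -2.37, 2.29, 0, 0, 0, 0, 0.1, -2.37, 2.29, 0, 0, 0, 0, 0.1, -2.37, 2.29, 0, 0, 0, 0, 0.1, -2.37, 2.29, 0, 0, 0, 0, 0.1, -2.37, 2.29, 0, 0, 0, 0, 0.1, -2.37, 2.29, 0, 0, 0, 0, 0.1, -2.37, 2.29, 0, 0, 0, 0, 0.1, 0, 0, 2.5, 0, 0, 0, 0.1, 0, 0, 2.2, 0, 0, 0, 0.1, 0, 0, 0, 0, 0, 0, 0.1, 0, 0, 0, 0, 0, 0, 0.1]

```text
time_s: 15.35
eef_pos: [634.3, 215.8, 117.9]
ee_rot: [-0.001, 0.616, 0.787, -0.001]
force: [0.0, -0.2, 0.2]
grip_width: 0.552
```

Run:
```python
from h import *
R,p=wpose(); print(p,yaw(R),readout.sense()['force']);np.savez('w9.npz',R=R,p=p);a=save('wrist','w9')
cv2.imwrite('pics/w9c.png',cv2.resize(a[130:330,200:420,::-1],None,fx=3,fy=3))
```

```text
[634.3241806  215.79872229 117.86695803] 103.89821486915832 [ 0.01025966 -0.21693819  0.20327124]
```

View pics/w9c.png

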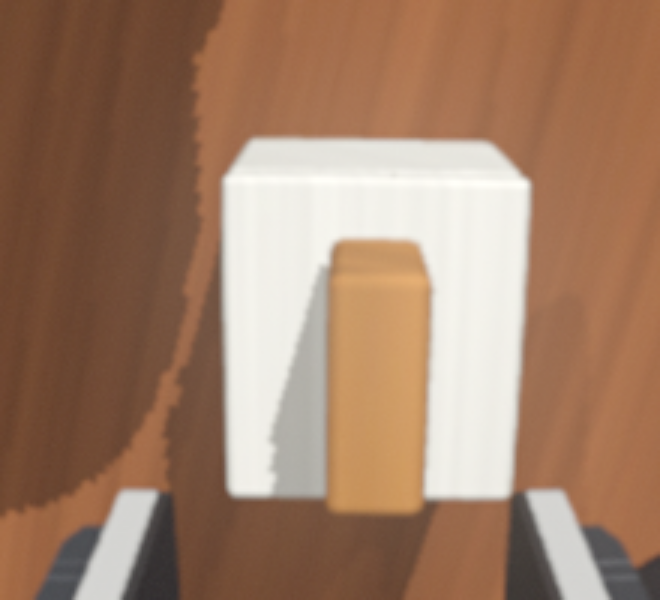

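Run:
```python
from h import *
d=np.load('w9.npz');R,p=d['R'],d['p']
T=lambda c,z:((wray((200+c[0]/3,130+c[1]/3),z,R,p)-p)@R).round(1)
A=[T(c,65) for c in [(224,181),(529,181),(514,497),(230,497)]];print(*A,np.mean(A,0))
A=[T(c,100) for c in [(330,278),(430,278),(424,512),(329,512)]];print(*A,np.mean(A,0))
```

```text
[ 37.4 -26.7  53. ] [37.7 38.  52.7] [-36.   38.3  52.7] [-36.  -27.5  53. ] [ 0.775  5.525 52.85 ]
[25.1 -4.  17.9] [25.2 14.4 17.8] [-22.3  14.5  17.8] [-22.3  -4.2  17.9] [ 1.425  5.175 17.85 ]
```

Request:
carry_out:
  steps: [0.1, 0.53, 1, 0, 0, 0, 0.1, 0, 0, 2, 0, 0, 0, 0.1, 0, 0, 2, 0, 0, 0, 0.1, 0, 0, 1.2, 0, 0, 0, 0.1, 0, 0, 0.8, 0, 0, 0, 0.1, 0, 0, 0, 0, 0, 0, 0.1, 0, 0, 0, 0, 0, 0, -1, 0, 0, 0, 0, 0, 0, -1, 0, 0, 0, 0, 0, 0, -1, 0, 0, 0, 0, 0, 0, -1, 0, 0, 0, 0, 0, 0, -1]

```text
time_s: 16.32
eef_pos: [641.0, 218.3, 51.3]
ee_rot: [0.001, 0.616, 0.787, 0.001]
force: [-0.2, -0.3, 6.4]
grip_width: 0.216
```

Request:
carry_out:
  steps: [0, 0, -1, 0, 0, 0, -1, 0, 0, -2.5, 0, 0, 0.32, -1, 0, 0, -2.5, 0, 0, 0.32, -1, 0, 0, -2.5, 0, 0, 0, -1, -2.62, -2.08, 0, 0, 0, 0, -1, -2.62, -2.08, 0, 0, 0, 0, -1, -2.62, -2.08, 0, 0, 0, 0, -1, -2.62, -2.08, 0, 0, 0, 0, -1, -2.62, -2.08, 0, 0, 0, 0, -1, -2.62, -2.08, 0, 0, 0, 0, -1, -2.62, -2.08, 0, 0, 0, 0, -1, -2.62, -2.08, 0, 0, 0, 0, -1, -2.62, -2.08, 0, 0, 0, 0, -1, -2.62, -2.08, 0, 0, 0, 0, -1, 0, 0, 0, 0, 0, 0, -1, 0, 0, 0, 0, 0, 0, -1, 0, 0, 0, 0, 0, 0, -1]

```text
time_s: 17.73
eef_pos: [484.7, -77.7, 135.0]
ee_rot: [0.0, 0.638, 0.77, 0.0]
force: [0.1, -0.3, -2.3]
grip_width: 0.215
```

Run:
```python
from h import *
R,p=wpose(); print(p,yaw(R),readout.sense()['force']);np.savez('w10.npz',R=R,p=p);a=save('wrist','w10')
cv2.imwrite('pics/w10c.png',cv2.resize(a[0:400,180:440,::-1],None,fx=1.5,fy=1.5))
im=cv2.cvtColor(a[...,::-1].copy(),cv2.COLOR_BGR2HSV)
for r in (225,250,280): print(r,[c for c in range(230,400) if abs(int(im[r,c+1,1])-int(im[r,c-1,1]))>30])
```

```text
[484.66093346 -77.67735828 134.95316607] 100.68045001686473 [ 0.12303705 -0.26972651 -2.27878505]
225 [242, 243, 244, 383, 384, 385]
250 [244, 245, 292, 293, 334, 335, 336, 381, 382, 383]
280 [245, 246, 247, 288, 289, 290, 337, 338, 339, 379, 380, 381]
```

View pics/w10c.png

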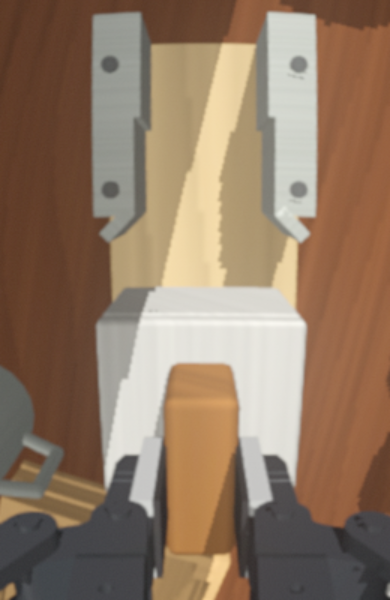

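Request:
carry_out:
  steps: [0, 0.05, 2.5, 0, 0, 0, -1, 0, 0, 2.5, 0, 0, 0, -1, 0, 0, 1.6, 0, 0, 0, -1, 0, 0, 1, 0, 0, 0, -1, 0, 0, 0, 0, 0, 0, -1, 0.5, 0, 0, 0, 0, 0, -1, 0.5, 0, 0, 0, 0, 0, -1, 0.5, 0, 0, 0, 0, 0, -1, 0.4, 0, 0, 0, 0, 0, -1, 0.2, 0, 0, 0, 0, 0, -1, 0.2, 0, 0, 0, 0, 0, -1, 0, 0, 0, 0, 0, 0, -1]

```text
time_s: 18.78
eef_pos: [480.7, -54.9, 58.7]
ee_rot: [0.0, 0.638, 0.77, 0.0]
force: [-0.3, 0.3, -2.1]
grip_width: 0.214
```

Request:
carry_out:
  steps: [0.1, 0, 0, 0, 0, 0, -1, 0.1, 0, 0, 0, 0, 0, -1, 0.1, 0, 0, 0, 0, 0, -1, 0.1, 0, 0, 0, 0, 0, -1, 0, 0, 0, 0, 0, 0, -1]

```text
time_s: 19.2
eef_pos: [480.2, -51.4, 58.7]
ee_rot: [0.0, 0.638, 0.77, 0.0]
force: [1.2, -1.6, -3.2]
grip_width: 0.216
```

Request:
carry_out:
  steps: [0.1, 0, 0, 0, 0, 0, -1, 0.1, 0, 0, 0, 0, 0, -1, 0.1, 0, 0, 0, 0, 0, -1, 0, 0, 0, 0, 0, 0, -1]

```text
time_s: 19.53
eef_pos: [480.6, -49.3, 59.2]
ee_rot: [0.002, 0.638, 0.77, 0.0]
force: [4.0, -6.0, -3.4]
grip_width: 0.216
```

Run:
```python
from h import *
R,p=wpose(); print(p,yaw(R),readout.sense()['force']);np.savez('w11.npz',R=R,p=p);a=save('wrist','w11');b=save('scene','s11')
c=cv2.resize(b[150:270,280:430,::-1],None,fx=2.6,fy=2.6);d=cv2.resize(a[100:330,200:430,::-1],None,fx=1.7,fy=1.7)
h=min(len(c),len(d));cv2.imwrite('pics/j11.png',np.hstack([c[:h],d[:h]]))
```

```text
[480.63933486 -49.30740546  59.16771054] 100.71819856760428 [ 3.96372465 -5.9908893  -3.42150213]
```

View pics/j11.png

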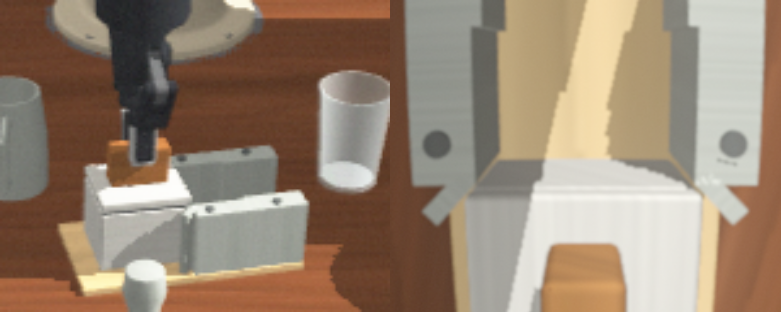

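Run:
```python
from h import *
d=np.load('w11.npz');R,p=d['R'],d['p']
T=lambda c,z:((wray((200+c[0]/1.7,100+c[1]/1.7),z,R,p)-p)@R).round(1)
A=T((468-390,195),72.9);B=T((700-390,195),72.9);print(A,B,(A+B)/2)
A=T((472-390,187),64);B=T((697-390,187),64);print('mouth',A,B,(A+B)/2)
```

```text
[ 37.  -33.4 -13.9] [ 37.   29.9 -13.8] [ 37.    -1.75 -13.85]
mouth [ 37.2 -33.8  -5. ] [37.3 30.6 -4.9] [37.25 -1.6  -4.95]
```

The wide cassette P1 stops at the mouth: front edge on the lead-in, 7 N reaction, centre about 37 to 38 mm before the throat. It goes to the crate.

Request:
carry_out:
  steps: [-0.5, 0, 0, 0, 0, 0, -1, 0, 0, -2, 0, 0, 0, -1, 0, 0, -2.8, 0, 0, 0, -1, 0, 0, -2.8, 0, 0, 0, -1, 0, 0, -2.2, 0, 0, 0, -1, 0, 0, 0, 0, 0, 0.87, -1, 0, 0, 0, 0, 0, 0.87, -1, 0, 0, 0, 0, 0, 0.88, -1, 0, 0, 0, 0, 0, 0.88, -1, -3.09, -0.08, 0, 0, 0, 0, -1, -3.09, -0.08, 0, 0, 0, 0, -1, -3.09, -0.08, 0, 0, 0, 0, -1, -3.09, -0.08, 0, 0, 0, 0, -1, -3.09, -0.08, 0, 0, 0, 0, -1, -3.09, -0.08, 0, 0, 0, 0, -1, -3.09, -0.08, 0, 0, 0, 0, -1, -3.09, -0.08, 0, 0, 0, 0, -1, -3.09, -0.08, 0, 0, 0, 0, -1, -3.09, -0.08, 0, 0, 0, 0, -1, 0, 0, 0, 0, 0, 0, -1]

```text
time_s: 21.3
eef_pos: [434.1, -363.5, 155.8]
ee_rot: [-0.0, 0.749, 0.662, -0.0]
force: [-0.2, 0.5, -3.4]
grip_width: 0.212
```

Run:
```python
from h import *
R,p=wpose(); print(p,yaw(R),readout.sense()['force']);np.savez('w12.npz',R=R,p=p);a=save('wrist','w12');b=save('scene','s12')
cv2.imwrite('pics/j12.png',cv2.resize(b[100:280,120:320,::-1],None,fx=3,fy=3))
```

```text
[ 434.13274609 -363.45262599  155.78992799] 82.96177640919342 [-0.24237868  0.48706909 -3.40833664]
```

View pics/j12.png

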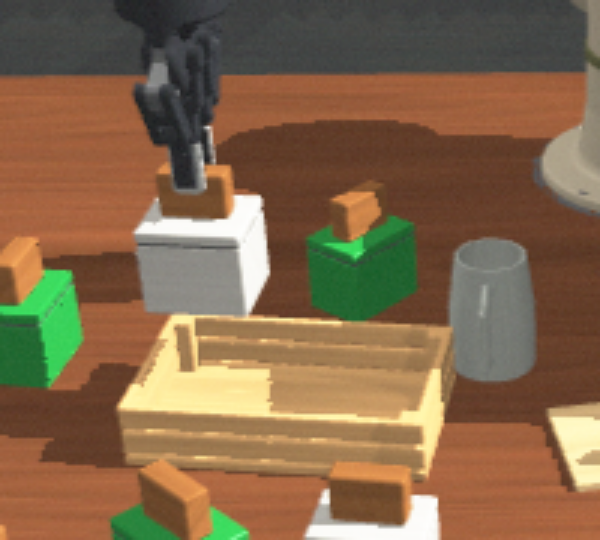

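View pics/raw_w12.png

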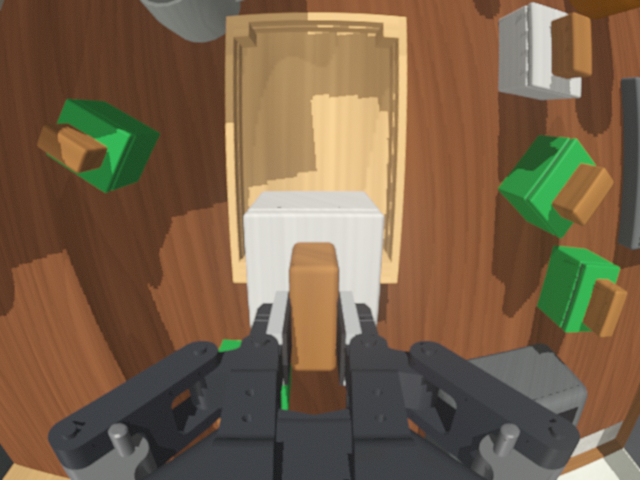

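Run:
```python
from h import *
d=np.load('w12.npz');R,p=d['R'],d['p']
c=[(227,16),(406,16),(398,283),(233,283)]
A=[wray(k,48,R,p) for k in c]
for a in A: print(a[:2].round(1),((a-p)@R).round(1))
m=np.mean(A,0);print('centre',m,((m-p)@R).round(1))
```

```text
[ 385.9 -187.2] [169.  -69.4 107.8]
[ 524.2 -203.7] [169.6  69.9 107.7]
[ 497.8 -423.2] [-51.5  70.6 107.7]
[ 357.3 -406. ] [-51.6 -70.9 107.9]
centre [ 441.28110085 -305.01785721   48.        ] [ 58.9   0.  107.8]
```

Request:
carry_out:
  steps: [0, 0, 0, 0, 0, 0, -1, 0, 0, 2.5, 0, 0, 0, -1, 0, 0, 2.5, 0, 0, 0, -1, 0, 0, 2.5, 0, 0, 0, -1, 0, 0, 1.2, 0, 0, 0, -1, 0, 0, 0.6, 0, 0, 0, -1, 0, 0, 0.2, 0, 0, 0, -1, 0, 0, 0.1, 0, 0, 0, -1, 0, 0, 0, 0, 0, 0, -1]

```text
time_s: 22.15
eef_pos: [436.3, -359.2, 61.5]
ee_rot: [0.001, 0.748, 0.664, 0.0]
force: [0.4, -0.2, -2.7]
grip_width: 0.214
```

Request:
carry_out:
  steps: [0, 0, 0.1, 0, 0, 0, -1, 0, 0, 0.1, 0, 0, 0, -1, 0, 0, 0.1, 0, 0, 0, -1, 0, 0, 0.1, 0, 0, 0, -1, 0, 0, 0, 0, 0, 0, -1]

```text
time_s: 22.57
eef_pos: [435.8, -359.1, 56.6]
ee_rot: [-0.0, 0.748, 0.664, 0.0]
force: [-0.2, -0.5, -2.3]
grip_width: 0.213
```

Request:
carry_out:
  steps: [0, 0, 0.1, 0, 0, 0, -1, 0, 0, 0.1, 0, 0, 0, -1, 0, 0, 0, 0, 0, 0, -1]

```text
time_s: 22.82
eef_pos: [435.9, -359.2, 56.5]
ee_rot: [0.0, 0.748, 0.664, -0.0]
force: [-6.1, 4.6, 13.5]
grip_width: 0.214
```

Seated with a light contact. Releasing.

Request:
carry_out:
  steps: [0, 0, -0.1, 0, 0, 0, -0.4, 0, 0, 0, 0, 0, 0, -0.1, 0, 0, 0, 0, 0, 0, 0.1, 0, 0, 0, 0, 0, 0, 0.1, 0, 0, -0.5, 0, 0, 0, 0.1, 0, 0, -1, 0, 0, 0, 0.1, 0, 0, -3, 0, 0, 0, 0.1, 0, 0, -3, 0, 0, 0, 0.1, 0, 0, -3, 0, 0, 0, 0.1, 0, 0, 0, 0, 0, 0, 0.1]

```text
time_s: 23.65
eef_pos: [437.5, -361.1, 167.6]
ee_rot: [0.005, 0.748, 0.664, -0.0]
force: [0.0, -0.8, 0.7]
grip_width: 0.544
```

Run:
```python
from h import *
R,p=wpose(); print(p,yaw(R),readout.sense()['force']);np.savez('w13.npz',R=R,p=p);a=save('wrist','w13');b=save('scene','s13')
cv2.imwrite('pics/j13.png',cv2.resize(b[100:280,120:320,::-1],None,fx=2,fy=2))
```

```text
[ 437.53328136 -361.12035045  167.56611079] 83.20594613184484 [ 0.01092784 -0.75305101  0.72709958]
```

View pics/j13.png

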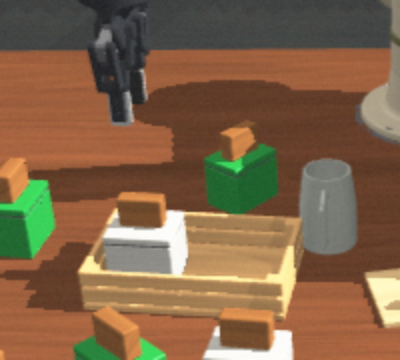

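View pics/raw_w13.png

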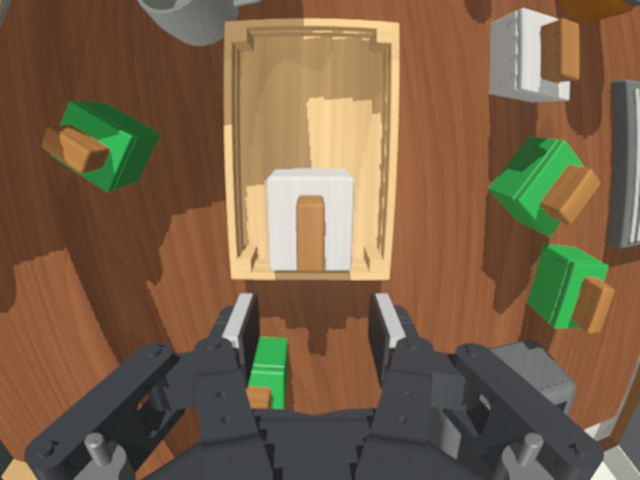

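P1 sits flat in the crate's far half. P3, white with a wooden block, is at upper right (530,55) in this view, and the green ones beside it are look-alikes. Going to P3.

Request:
carry_out:
  steps: [2.24, 2.86, 0, 0, 0, 0, 0.1, 2.24, 2.86, 0, 0, 0, 0, 0.1, 2.24, 2.86, 0, 0, 0, 0, 0.1, 2.24, 2.86, 0, 0, 0, 0, 0.1, 2.24, 2.86, 0, 0, 0, 0, 0.1, 2.24, 2.86, 0, 0, 0, 0, 0.1, 2.24, 2.86, 0, 0, 0, 0, 0.1, 0, 0, 2.5, 0, 0, 0, 0.1, 0, 0, 1.5, 0, 0, 0, 0.1, 0, 0, 0, 0, 0, 0, 0.1, 0, 0, 0, 0, 0, 0, 0.1]

```text
time_s: 24.67
eef_pos: [652.5, -226.9, 119.3]
ee_rot: [-0.001, 0.748, 0.664, -0.001]
force: [-0.2, 0.1, 1.0]
grip_width: 0.548
```

Run:
```python
from h import *
R,p=wpose(); print(p,yaw(R),readout.sense()['force']);np.savez('w14.npz',R=R,p=p);a=save('wrist','w14')
cv2.imwrite('pics/w14c.png',cv2.resize(a[130:330,200:420,::-1],None,fx=3,fy=3))
```

```text
[ 652.49574721 -226.86388449  119.34435741] 83.19179216122241 [-0.16419516  0.08961366  0.95627884]
```

View pics/w14c.png

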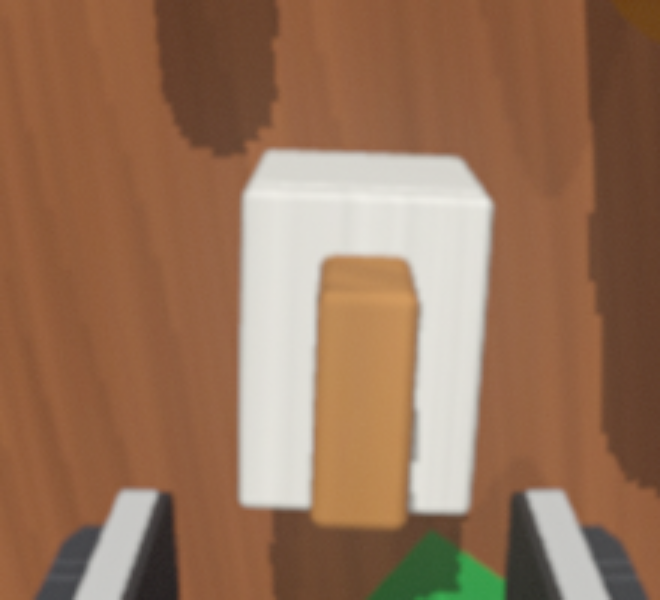

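Run:
```python
from h import *
d=np.load('w14.npz');R,p=d['R'],d['p']
T=lambda c,z:((wray((200+c[0]/3,130+c[1]/3),z,R,p)-p)@R).round(1)
A=[T(c,65) for c in [(244,195),(492,203),(470,513),(239,507)]];print(*A,np.mean(A,0)); print(np.degrees(np.arctan2((A[0]-A[3])[1],(A[0]-A[3])[0])),np.degrees(np.arctan2((A[1]-A[2])[1],(A[1]-A[2])[0])))
A=[T(c,100) for c in [(319,293),(417,297),(407,527),(313,524)]];print(*A,np.mean(A,0)); print(np.degrees(np.arctan2((A[0]-A[3])[1],(A[0]-A[3])[0])),np.degrees(np.arctan2((A[1]-A[2])[1],(A[1]-A[2])[0])))
```

```text
[ 33.4 -22.6  54.4] [31.8 30.5 54.3] [-41.5  28.4  54.2] [-40.  -25.6  54.4] [-4.075  2.675 54.325]
2.340486660736778 1.641040024900502
[21.1 -5.9 19.4] [20.4 12.2 19.3] [-27.2  11.4  19.3] [-26.5  -7.4  19.3] [-3.05   2.575 19.325]
1.8049419660734731 0.9628636256362116
```

Request:
carry_out:
  steps: [-0.36, 0.26, 1, 0, 0, 0, 0.1, 0, 0, 2, 0, 0, 0.34, 0.1, 0, 0, 2, 0, 0, 0, 0.1, 0, 0, 1.4, 0, 0, 0, 0.1, 0, 0, 0.8, 0, 0, 0, 0.1, 0, 0, 0, 0, 0, 0, 0.1, 0, 0, 0, 0, 0, 0, -1, 0, 0, 0, 0, 0, 0, -1, 0, 0, 0, 0, 0, 0, -1, 0, 0, 0, 0, 0, 0, -1, 0, 0, 0, 0, 0, 0, -1]

```text
time_s: 25.63
eef_pos: [656.3, -231.6, 50.3]
ee_rot: [0.002, 0.758, 0.653, 0.001]
force: [1.8, -0.9, 7.4]
grip_width: 0.216
```

Request:
carry_out:
  steps: [0, 0, -1, 0, 0, 0, -1, 0, 0, -2, 0, 0, -0.96, -1, 0, 0, -2, 0, 0, -0.96, -1, 0, 0, -2, 0, 0, -0.96, -1, 0, 0, -1.7, 0, 0, -0.96, -1, 2.61, -1.99, 0, 0, 0, 0, -1, 2.61, -1.99, 0, 0, 0, 0, -1, 2.61, -1.99, 0, 0, 0, 0, -1, 2.61, -1.99, 0, 0, 0, 0, -1, 2.61, -1.99, 0, 0, 0, 0, -1, 2.61, -1.99, 0, 0, 0, 0, -1, 2.61, -1.99, 0, 0, 0, 0, -1, 0, 0, 0, 0, 0, 0, -1, 0, 0, 0, 0, 0, 0, -1, 0, 0, 0, 0, 0, 0, -1]

```text
time_s: 26.88
eef_pos: [484.8, -77.5, 136.0]
ee_rot: [0.0, 0.638, 0.77, 0.0]
force: [0.8, -0.7, -4.6]
grip_width: 0.213
```

Run:
```python
from h import *
R,p=wpose(); print(p,yaw(R),readout.sense()['force']);np.savez('w15.npz',R=R,p=p);a=save('wrist','w15')
cv2.imwrite('pics/w15c.png',cv2.resize(a[0:400,180:440,::-1],None,fx=1.5,fy=1.5))
im=cv2.cvtColor(a[...,::-1].copy(),cv2.COLOR_BGR2HSV)
for r in (225,250,280): print(r,[c for c in range(230,400) if abs(int(im[r,c+1,1])-int(im[r,c-1,1]))>30])
T=lambda c,z:((wray(c,z,R,p)-p)@R).round(1)
g=np.array([472.4,-12.7,64]);print('throat in tool',(g-p)@R)
```

```text
[484.76235624 -77.54162719 135.95680744] 100.70806450731837 [ 0.84872957 -0.74578524 -4.57575212]
225 [254, 255, 369, 370, 371, 375, 376]
250 [255, 256, 257, 291, 292, 293, 334, 335, 336, 369, 370]
280 [257, 258, 287, 288, 289, 337, 338, 339, 367, 368, 369]
throat in tool [66.03743183 -0.1227174  71.93114168]
```

View pics/w15c.png

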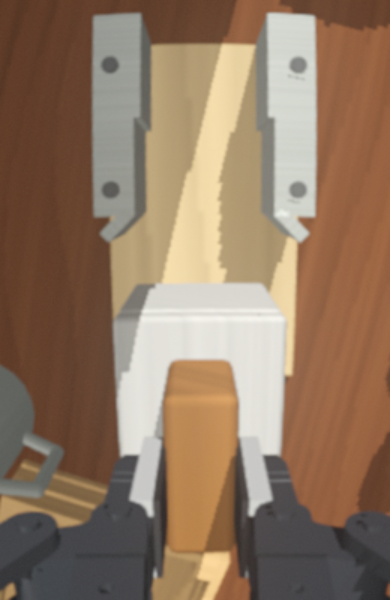

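Request:
carry_out:
  steps: [0, 0.05, 2.5, 0, 0, 0, -1, 0, 0, 2.5, 0, 0, 0, -1, 0, 0, 1.8, 0, 0, 0, -1, 0, 0, 1, 0, 0, 0, -1, 0, 0, 0, 0, 0, 0, -1, 0.6, 0, 0, 0, 0, 0, -1, 0.6, 0, 0, 0, 0, 0, -1, 0.6, 0, 0, 0, 0, 0, -1, 0.6, 0, 0, 0, 0, 0, -1, 0.6, 0, 0, 0, 0, 0, -1, 0.6, 0, 0, 0, 0, 0, -1, 0.6, 0, 0, 0, 0, 0, -1, 0.6, 0, 0, 0, 0, 0, -1, 0.6, 0, 0, 0, 0, 0, -1, 0.4, 0, 0, 0, 0, 0, -1, 0.2, 0, 0, 0, 0, 0, -1, 0, 0, 0, 0, 0, 0, -1]

```text
time_s: 28.35
eef_pos: [473.8, -17.9, 57.6]
ee_rot: [-0.0, 0.638, 0.77, 0.0]
force: [-0.0, -0.1, -3.7]
grip_width: 0.215
```

Run:
```python
from h import *
R,p=wpose(); print(p,yaw(R),readout.sense()['force']);np.savez('w16.npz',R=R,p=p);a=save('wrist','w16')
cv2.imwrite('pics/w16c.png',cv2.resize(a[60:330,180:440,::-1],None,fx=2.2,fy=2.2))
```

```text
[473.80925494 -17.91982828  57.60670666] 100.72689177039624 [-0.00406765 -0.0712156  -3.7292103 ]
```

View pics/w16c.png

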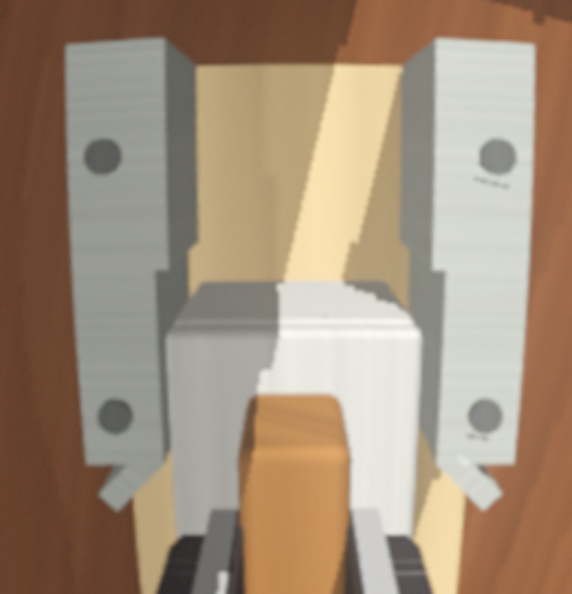

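Request:
carry_out:
  steps: [0, 0.1, 0, 0, 0, 0, -1, 0.4, 0, 0, 0, 0, 0, -1, 0.4, 0, 0, 0, 0, 0, -1, 0.2, 0, 0, 0, 0, 0, -1, 0.2, 0, 0, 0, 0, 0, -1, 0.2, 0, 0, 0, 0, 0, -1, 0.2, 0, 0, 0, 0, 0, -1, 0, 0, 0, 0, 0, 0, -1]

```text
time_s: 29.07
eef_pos: [471.8, -2.1, 57.6]
ee_rot: [-0.0, 0.638, 0.77, 0.0]
force: [-0.0, -0.5, -3.8]
grip_width: 0.213
```

Request:
carry_out:
  steps: [0.2, 0, 0, 0, 0, 0, -1, 0.3, 0, 0, 0, 0, 0, -1, 0.3, 0, 0, 0, 0, 0, -1, 0.3, 0, 0, 0, 0, 0, -1, 0.3, 0, 0, 0, 0, 0, -1, 0, 0, 0, 0, 0, 0, -1]

```text
time_s: 29.57
eef_pos: [469.1, 11.9, 57.6]
ee_rot: [-0.0, 0.638, 0.77, 0.0]
force: [-0.5, 0.4, -4.6]
grip_width: 0.211
```

It's past the step with no force, so P3 is the narrow one. I'll slide it on well past the step.

Request:
carry_out:
  steps: [0.5, 0, 0, 0, 0, 0, -1, 0.5, 0, 0, 0, 0, 0, -1, 0.5, 0, 0, 0, 0, 0, -1, 0.5, 0, 0, 0, 0, 0, -1, 0.4, 0, 0, 0, 0, 0, -1, 0.2, 0, 0, 0, 0, 0, -1, 0, 0, 0, 0, 0, 0, -1, 0, 0, 0, 0, 0, 0, -1]

```text
time_s: 30.23
eef_pos: [464.5, 36.9, 57.6]
ee_rot: [0.0, 0.638, 0.77, -0.0]
force: [0.3, -0.5, -5.2]
grip_width: 0.213
```

Run:
```python
from h import *
R,p=wpose(); print(p,yaw(R),readout.sense()['force']);b=save('scene','s17')
cv2.imwrite('pics/j17.png',cv2.resize(b[150:280,280:450,::-1],None,fx=4,fy=4))
```

```text
[464.48375118  36.94541875  57.62093544] 100.7120288802514 [ 0.29984099 -0.53873669 -5.21381803]
```

View pics/j17.png

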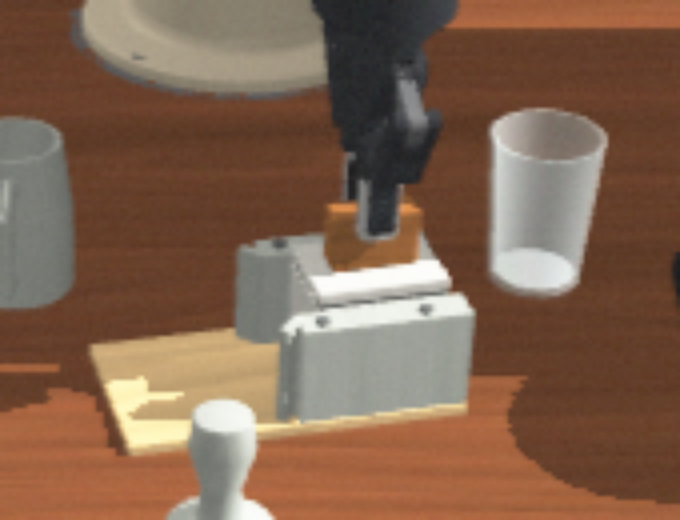

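Request:
carry_out:
  steps: [0, 0, -1.5, 0, 0, 0, -1, 0, 0, -2.8, 0, 0, 0, -1, 0, 0, -2.8, 0, 0, 0, -1, 0, 0, -2.9, 0, 0, 0, -1, 0, 0, 0, 0, 0, 0.87, -1, 0, 0, 0, 0, 0, 0.87, -1, 0, 0, 0, 0, 0, 0.88, -1, 0, 0, 0, 0, 0, 0.88, -1, -3.19, 0.19, 0, 0, 0, 0, -1, -3.19, 0.19, 0, 0, 0, 0, -1, -3.19, 0.19, 0, 0, 0, 0, -1, -3.19, 0.19, 0, 0, 0, 0, -1, -3.19, 0.19, 0, 0, 0, 0, -1, -3.19, 0.19, 0, 0, 0, 0, -1, -3.19, 0.19, 0, 0, 0, 0, -1, -3.19, 0.19, 0, 0, 0, 0, -1, -3.19, 0.19, 0, 0, 0, 0, -1, 0, 0, 0, 0, 0, 0, -1, 0, 0, 0, 0, 0, 0, -1]

```text
time_s: 31.87
eef_pos: [446.9, -251.6, 157.2]
ee_rot: [-0.0, 0.749, 0.663, -0.0]
force: [0.1, 1.2, -4.7]
grip_width: 0.213
```

Run:
```python
from h import *
R,p=wpose(); print(p,yaw(R),readout.sense()['force']);b=save('scene','s18')
d=(np.array([441.3,-305,48])-p)@R;print('crate centre in tool',d)
cv2.imwrite('pics/j18.png',cv2.resize(b[100:280,120:320,::-1],None,fx=3,fy=3))
```

```text
[ 446.89706784 -251.562727    157.15235598] 83.04041548729484 [ 0.11475559  1.18643832 -4.73411419]
crate centre in tool [-53.77279736   0.98623687 109.12662247]
```

View pics/j18.png

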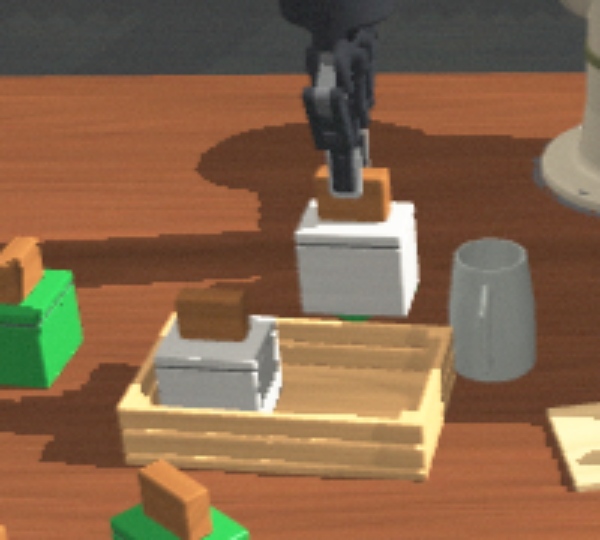

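Request:
carry_out:
  steps: [0, 0, 2.5, 0, 0, 0, -1, 0, 0, 2.5, 0, 0, 0, -1, 0, 0, 2.5, 0, 0, 0, -1, 0, 0, 1.2, 0, 0, 0, -1, 0, 0, 0.7, 0, 0, 0, -1, 0, 0, 0.2, 0, 0, 0, -1, 0, 0, 0.1, 0, 0, 0, -1, 0, 0, 0, 0, 0, 0, -1]

```text
time_s: 32.58
eef_pos: [447.9, -250.3, 61.4]
ee_rot: [0.001, 0.748, 0.664, 0.0]
force: [-1.0, -0.4, -4.4]
grip_width: 0.211
```

Request:
carry_out:
  steps: [0, 0, 0.1, 0, 0, 0, -1, 0, 0, 0.1, 0, 0, 0, -1, 0, 0, 0, 0, 0, 0, -1]

```text
time_s: 32.83
eef_pos: [447.5, -250.2, 58.9]
ee_rot: [0.0, 0.748, 0.664, 0.0]
force: [0.4, 0.1, -3.6]
grip_width: 0.214
```

Request:
carry_out:
  steps: [0, 0, 0.1, 0, 0, 0, -1, 0, 0, 0.1, 0, 0, 0, -1, 0, 0, 0, 0, 0, 0, -1]

```text
time_s: 33.08
eef_pos: [447.3, -250.1, 56.4]
ee_rot: [-0.0, 0.748, 0.664, -0.0]
force: [-0.1, -0.3, -4.6]
grip_width: 0.214
```

Request:
carry_out:
  steps: [0, 0, 0.1, 0, 0, 0, -1, 0, 0, 0, 0, 0, 0, -1]

```text
time_s: 33.25
eef_pos: [447.5, -250.1, 56.0]
ee_rot: [0.0, 0.748, 0.664, 0.0]
force: [-1.1, 1.8, 1.7]
grip_width: 0.215
```

Touched down. Releasing and rising.

Request:
carry_out:
  steps: [0, 0, 0, 0, 0, 0, -0.4, 0, 0, 0, 0, 0, 0, -0.1, 0, 0, 0, 0, 0, 0, 0.1, 0, 0, 0, 0, 0, 0, 0.1, 0, 0, -0.5, 0, 0, 0, 0.1, 0, 0, -1, 0, 0, 0, 0.1, 0, 0, -3, 0, 0, 0, 0.1, 0, 0, -3, 0, 0, 0, 0.1, 0, 0, -3, 0, 0, 0, 0.1, -3, 0, -2, 0, 0, 0, 0.1, -3, 0, -2, 0, 0, 0, 0.1, -3, 0, 0, 0, 0, 0, 0.1, -3, 0, 0, 0, 0, 0, 0.1, 0, 0, 0, 0, 0, 0, 0.1]

```text
time_s: 34.42
eef_pos: [432.0, -373.7, 201.3]
ee_rot: [0.001, 0.749, 0.663, -0.001]
force: [-0.7, 0.3, -0.5]
grip_width: 0.551
```

Run:
```python
from h import *
R,p=wpose(); print(p,yaw(R),readout.sense()['force']);np.savez('w19.npz',R=R,p=p);a=save('wrist','w19');b=save('scene','s19')
c=cv2.resize(a[:,:,::-1],None,fx=.6,fy=.6);d=cv2.resize(b[150:330,120:320,::-1],None,fx=1.6,fy=1.6)
```

```text
[ 432.04137992 -373.66264229  201.32923568] 82.98671585707397 [-0.65713879  0.26130412 -0.5214653 ]
```

View pics/raw_w19.png

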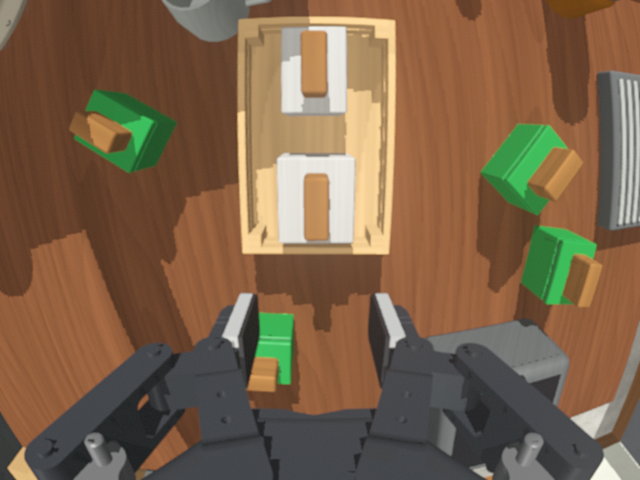

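View pics/raw_s19.png

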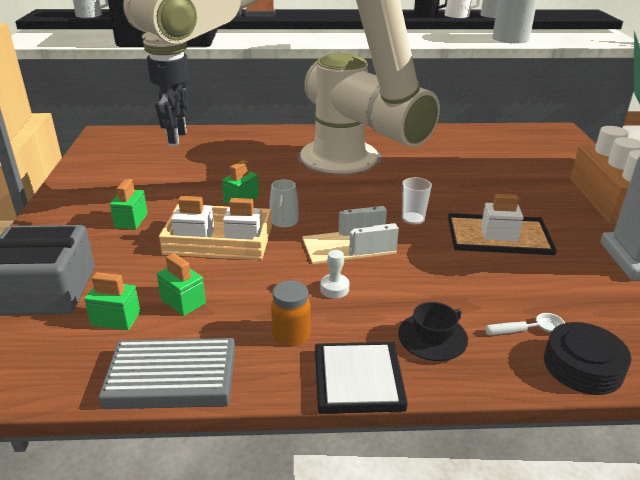

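All three are in place: two flat in the crate at (314,70) and (316,198) in the wrist view, and one on the tray at (502,220) in the scene view. The bystanders haven't moved. Handing in.

```bash
python3 -c "
from rig import finish_job
print(finish_job())"
```

```text
the job is handed in; nothing more can be done
None
```

I tried all three white cassettes in the gauge one after another, putting each away before the next, and handed the job in at about 34 s. No verdict was reported.

| Cassette (where it first stood) | In the gauge | Put away |
|---|---|---|
| P2 (middle, left of the tamper in the top view) | stopped at the no-go step, about 14 N: the right one | cork tray |
| P1 (left, by the cup) | stopped at the mouth, about 7 N: too wide | crate |
| P3 (right, by the green look-alikes) | ran on into the no-go slot with no reaction: too narrow | crate |

- **Last checks:** the final pictures show the right cassette upright in the middle of the tray and the other two flat in the crate. The gripper is clear of them, and the bystanders and green look-alikes look unmoved. I checked the bystanders by eye in the pictures only.
- **What disagreed:** in the pictures the fingertips sit about 34 mm short of the reported TCP. My first grasp therefore closed on air above P2's block without touching it, and I gripped lower after that.
- **Wide cassette:** its centre measured about 37–38 mm before the throat, against the 39 mm the task gives. That is inside the allowed band.
- **Hardest contact read:** about 14 N, both at the step and when setting P1 down in the crate.

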